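# Hang a primed panel on the drying rail with an S-hook

### The job

Take the S-hook from its stand by its flat top lug, feel its lower end through the oblong hole in the spring tab of the grey panel, and lift the panel out of its stand on the hook alone. Hang the hook's upper bow over the bar of the drying rail and let go, so that the panel hangs there at rest, clear of the table. Go gently: the tab must never take more than 10 N, the rail must not be pushed hard, and the gripper must not touch the freshly primed panel, its clip or its tab.

Things in the scene. Friction and masses are not known exactly. Their poses are not given: they have to be found in the camera images.
- hook_grip (a point): Grip it here: centre of the flat top lug of the loose steel S-hook (70 g, 5 mm round bar), standing upright in its stand. Lug 20 mm wide (x), 8 mm thick (y), 36 mm high (18 mm up and down from here). Axes: z up the hook, x the way the lower tip faces, y across the plane of the S. Lowest point of the hook: 96.5 mm below.
- hook_bow (a point): Centre of the S-hook's upper bow, 32.5 mm below hook_grip; the free space inside is 18 mm wide. Inside of its crown 9.5 mm above here, outside 15 mm above. The bow is closed on the +x side and open on the -x side below its tip (x -11 mm, 9 mm lower than here). Axes as hook_grip.
- hook_tip (a point): Upturned tip of the S-hook's lower bow, bar centre: 16 mm ahead (x) of hook_grip and 82.5 mm below it; foremost surface 2.5 mm further. The bow behind it dips to a level seat from x -22 to -10 mm from here, top of the bar there 9 mm below here, underside 14 mm below; its back is at x -28 mm and rises into the shank. Axes as hook_grip.
- hook_stand: Fixed dark steel stand of the S-hook, foot 80 x 60 mm, 36 mm high, with a slot along its x axis, 42 mm long, 6.5 mm wide and 26 mm deep, in which the hook's lower bow stands with under 1 mm play at each side. Origin: centre of the underside, on the table.
- panel_mid (a point): Centre of the loose panel, primed grey, 6 mm thick (x), 80 mm wide (y), 80 mm high (z), 0.13 to 0.25 kg in all. It stands upright in its stand, -x face to the robot, and may lean up to about 5 mm at the tab.
- panel_top (a point): Middle of the panel's top edge, 40 mm above panel_mid, same axes. A clip (30 mm wide) is on this edge with an upright steel tab, 4 mm thick (x), 70 mm wide, from 6 to 44 mm above here. Its oblong hole, 7.5 mm wide, 22 mm high, is from 16 to 38 mm above. Clip and hole were set by hand up to 16 mm to either side (y) of here: not reported, so look or feel. It holds against 8 N sideways.
- tab_root (a point): Line about which the spring tab bends forward and back (along x): 6 mm above panel_top, lengthwise along y. About 0.6 N per mm at the height of the hole, at most 8 mm there, and it springs back.
- panel_stand: Fixed wooden stand of the panel, 90 x 120 mm (x, y), 40 mm high. The panel stands in a slot along y, 7 mm wide and 28 mm deep, with low stops 1.5 mm from its ends. Open space before and behind. Origin: centre of the underside, on the table.
- drying_rail: Fixed dark steel stand: foot 110 x 90 x 10 mm, post 18 mm thick and 262 mm high on this origin (centre of the underside, on the table). 250 mm up, a level round bar, 8 mm thick, runs from the post along the stand's -y axis to a free end 154 mm from the post's axis.
- rail_end (a point): Free end of the rail's bar, on its centre line, 250 mm above the table; axes as the drying rail's: the bar runs from here along +y to the post.

How it is judged:
By the outcome, as a careful person would: the job done as asked, in the order asked, and still so for the second after the job is handed in, with the robot touching nothing.
It also fails if it takes over 64 s, if anything falls off the work surface, if the arm or the gripper's body presses on something with over 40 N, if the wrist force passes 120 N, or if a joint passes its speed limit or range.

### The arm

A 6-joint arm with a two-finger parallel gripper is mounted at the origin on a cart in front of the work surface, level with it; the furniture and walls round the work are solid. World frame = base frame: x ahead of the robot, y to its left, z up, the work surface at z = 0. Lengths are in mm, angles in rad, forces in N, time in s.
With the tool pointing down it reaches from about 275 to 725 mm from the base axis. Payload 15.9 kg.
Tool frame: the origin (TCP) lies at the very end of the fingers, on their centre line; the grasp point (between the pads) lies 19 mm behind it; z points along the fingers, y is the direction in which the jaws open and shut (so a half turn about z gives the same grasp; the last joint's range is limited). The gripper opens to 85 mm and grips with 20 to 120 N. Pads are 22 mm wide; open, the fingers measure 114 mm over their backs; the gripper's body (76 mm by 85 mm) begins 54 mm behind the grasp point. The pads swing forward as they close: fully open they stand 13 mm farther back than shut.
Start: joints at [1.233, 0.213, -0.034, 1.323, 0, 1.571], TCP at [165.7, 471.73, 231.306] pointing down, gripper open.
Joint ranges: [-2.98, 2.98], [-0.74, 1.72], [-1.14, 1.35], [-2.1, 2.04], [-1.57, 1.44], [-3.14, 3.14]. Speed limits (rad/s): [1.89, 1.89, 2.39, 2.57, 3.14, 3.14].

### API

Orientations are given as a 3x3 rotation matrix whose columns are the frame's x, y, z axes.
In Python, from bench import state, cams, finish_job gives the robot as it stands.
- The arm moves only by the tool move_arm, never from a script. Its argument "increments" is a list of rows, each a list of 7 numbers: the shift along the world's x, y, z scaled (see below), then the turn, a rotation vector about the world's x, y, z scaled (see below), then the opening, from -1 (shut) to 1 (fully open). A call has 1 to 20 rows; each row shifts and turns the commanded pose from where the row before left it; what a row does not reach is not made up. The controller multiplies each number of a shift by 40 mm and each number of a turn by 4 degrees. A row lasts 1/12 s, in which the tool goes at most 41.7 mm and 7.16 degrees, less where a joint would pass 70% of its speed; a pose out of reach is approached as far as the arm can. A call with a number of a shift or a turn outside -1 to 1 is refused whole. A call with a gripper value outside its range is refused whole. The fingers move at their own pace and stop on an object; "squeeze" is the grip in N (left out, the last holds). Time passes only in rows, so rows that do not move let the fingers close. It gives the time, the measured TCP pose, the force and the opening at its end, in the units of the state.
- state(): the state, without advancing time (a new reading comes with each control period).
- cams.snapshot(name): name is "scene" or "top" or "wrist"; returns the picture (400x640x3 uint8, blue, green, red); there is no depth.
- cams.camera_params(name): a dict with "fovy" (degrees; the focal length in pixels is half the picture's height over the tangent of half this angle, whatever the lens; pixels are square), "cx", "cy" (the principal point, pixels), "eye" and "attitude" of the camera in the world. Camera axes: x right, y down, z forward; pixel columns grow to the right and rows downward; lengths in mm; the calibration is good to about 2 mm. A picture is of the moment at which its call begins: read the wrist's pose just before it. camera_params takes no time and is no camera call; for the wrist camera it gives the pose at the moment of the call.
- finish_job(): hands the job in, once; it reports no verdict.
The state is a dict: "time_s": time; "qpos": joint angles; "joint_vel": joint speeds; "tau": joint torques, N m; "tool_pos": TCP position; "eef_rot": TCP orientation; "ft_force": force on the tool from outside, world axes, zero at the start; "moment": the same for the moment, N m; "gripper_width": opening from 0.0 (shut) to 1.0 (fully open).
Only numpy, scipy, OpenCV 4.12 (cv2) and the standard library are available. Lean on these libraries where they do the work, as an engineer would, in place of code of your own. Each camera call takes 0.05 s, during which the arm holds its last target.

## Working session

There is one attempt and no reset: what is moved stays moved. The work goes in short steps, Python scripts to look and compute and a tool call to move; the robot and the scene stay as the last step left them, time stands still between calls to the robot, and variables do not carry over. Pictures are saved under pics/ and viewed, and the job is handed in when it is done.

Besides the shell and the picture viewer there is one more tool, called by a JSON object that holds its "api" and its "payload", one argument or row to a line. move_arm: Moves the arm, as the interface text tells. Shifts and turns lie within -1 to 1; 1 stands for 40 mm of shift or 4 degrees of turn. Its arguments: {"type":"object","properties":{"increments":{"type":"array","items":{"type":"array","items":{"type":"number","minimum":-1,"maximum":1}}},"squeeze":{"type":"number"}},"required":["increments"]}

```bash
ls; mkdir -p pics
python3 - <<'E'
from bench import state,cams,finish_job
import cv2
s=state();print(s)
for n in ["scene","top","wrist"]:
    p=cams.camera_params(n);print(n,p)
    cv2.imwrite(f"pics/a_{n}.png",cams.snapshot(n))
E
```

```text
pics
{'time_s': 0.0, 'qpos': array([ 1.23299846e+00,  2.13354801e-01, -3.50399601e-02,  1.32347234e+00,
        1.34238167e-05,  1.57079831e+00]), 'joint_vel': array([-0.00040534,  0.00166505,  0.00168012, -0.00096589, -0.00014192,
       -0.00036958]), 'tau': array([-1.33709091e-03, -6.86169648e+01,  4.87116015e+01,  1.78501848e-02,
       -2.67628166e-04, -8.84991749e-06]), 'tool_pos': array([165.59519425, 471.44326264, 230.82441977]), 'eef_rot': array([[-9.43486102e-01,  3.31411888e-01, -3.67531546e-04],
       [ 3.31412092e-01,  9.43485566e-01, -1.00581492e-03],
       [ 1.34216883e-05, -1.07077679e-03, -9.99999427e-01]]), 'ft_force': array([-0.30705547, -0.84314627, -0.11247046]), 'moment': array([-0.0321132 ,  0.00503838,  0.04073845]), 'gripper_width': 1.0014135261427335}
scene {'fovy': 55.09604892462917, 'cx': 325.4816116194699, 'cy': 197.08022188797491, 'eye': array([ -48.75771722, -696.86618188,  625.23237452]), 'attitude': array([[ 0.81462584, -0.25297778,  0.52190707],
       [-0.57986404, -0.37376411,  0.72391856],
       [ 0.01193482, -0.8923579 , -0.45117062]])}
top {'fovy': 45.7003637235635, 'cx': 319.16088725124484, 'cy': 208.78576008157302, 'eye': array([ 183.90587119,   44.34638116, 1636.41176245]), 'attitude': array([[-0.03820678, -0.97548984,  0.21670213],
       [-0.99925334,  0.03854353, -0.00267386],
       [-0.00574414, -0.21664249, -0.97623411]])}
wrist {'fovy': 60.41267577250203, 'cx': 320.07428234720794, 'cy': 196.63358726686283, 'eye': array([101.9361404 , 494.49861913, 372.44132021]), 'attitude': array([[ 3.31987037e-01,  9.09697506e-01,  2.49469548e-01],
       [ 9.43283795e-01, -3.20015463e-01, -8.83503573e-02],
       [-5.37986615e-04,  2.64651756e-01, -9.64343901e-01]])}
```

View pics/a_scene.png

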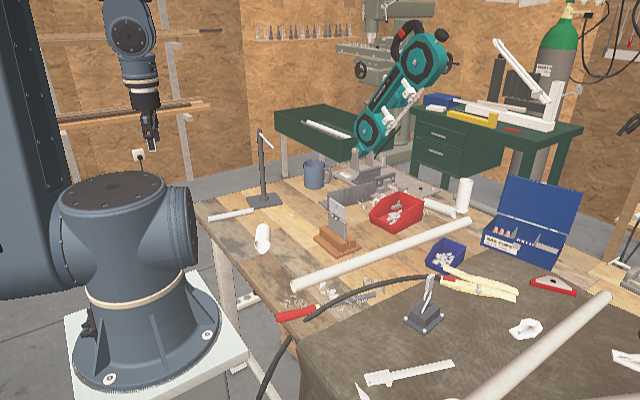

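View pics/a_top.png

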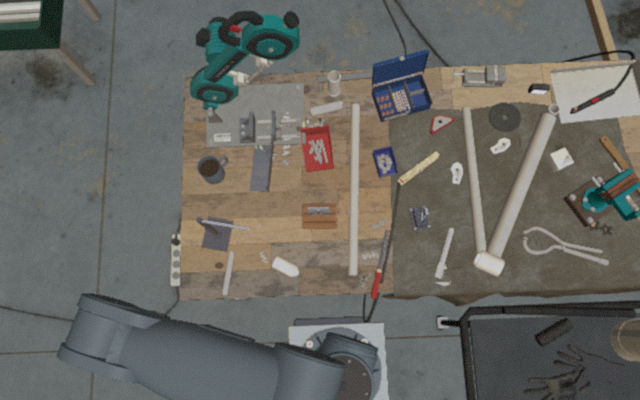

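View pics/a_wrist.png

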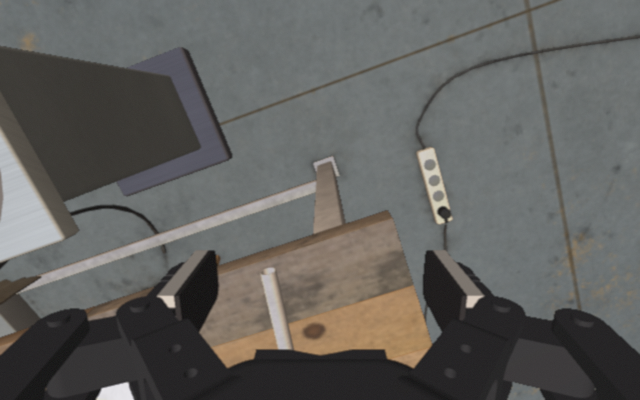

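The overview shows the hook stand at about (425,315) in scene and (420,217) in top. The panel stand is at (337,235) / (320,215), and the rail at (263,175) / (215,233). I'll enlarge these.

```bash
cat > h.py <<'E'
import numpy as np,cv2
from bench import state,cams
def K(p): 
    f=200/np.tan(np.radians(p['fovy']/2)); return f
def ray(p,u,v):
    f=K(p); d=np.array([(u-p['cx'])/f,(v-p['cy'])/f,1.]); return p['eye'],p['attitude']@d
def atz(p,u,v,z):
    e,d=ray(p,u,v); return e+d*(z-e[2])/d[2]
def proj(p,X):
    f=K(p); c=p['attitude'].T@(np.asarray(X,float)-p['eye']); return f*c[0]/c[2]+p['cx'],f*c[1]/c[2]+p['cy']
def tri(obs):
    A=np.zeros((3,3));b=np.zeros(3)
    for p,u,v in obs:
        e,d=ray(p,u,v);d=d/np.linalg.norm(d);M=np.eye(3)-np.outer(d,d);A+=M;b+=M@e
    X=np.linalg.solve(A,b); return X
def crop(im,x0,y0,w,h,s,fn,step=10):
    c=cv2.resize(im[y0:y0+h,x0:x0+w],None,fx=s,fy=s,interpolation=cv2.INTER_CUBIC)
    for x in range((x0+step-1)//step*step,x0+w,step):
        cv2.line(c,((x-x0)*s,0),((x-x0)*s,5),(0,0,255),1); cv2.putText(c,str(x),((x-x0)*s,15),0,.35,(0,0,255),1)
    for y in range((y0+step-1)//step*step,y0+h,step):
        cv2.line(c,(0,(y-y0)*s),(5,(y-y0)*s),(0,0,255),1); cv2.putText(c,str(y),(6,(y-y0)*s+4),0,.35,(0,0,255),1)
    cv2.imwrite(fn,c)
E
python3 - <<'E'
from h import *
a=cv2.imread('pics/a_scene.png');t=cv2.imread('pics/a_top.png')
ims=[]
crop(a,395,265,60,75,8,'pics/c1.png');crop(a,305,185,70,75,8,'pics/c2.png');crop(a,235,120,60,95,6,'pics/c3.png')
crop(t,190,200,70,55,8,'pics/c4.png');crop(t,295,195,50,40,10,'pics/c5.png');crop(t,400,195,40,40,10,'pics/c6.png')
for n,fs in (('d1',['c1','c2']),):
    pass
E
```

```text
(no output)
```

View pics/c1.png

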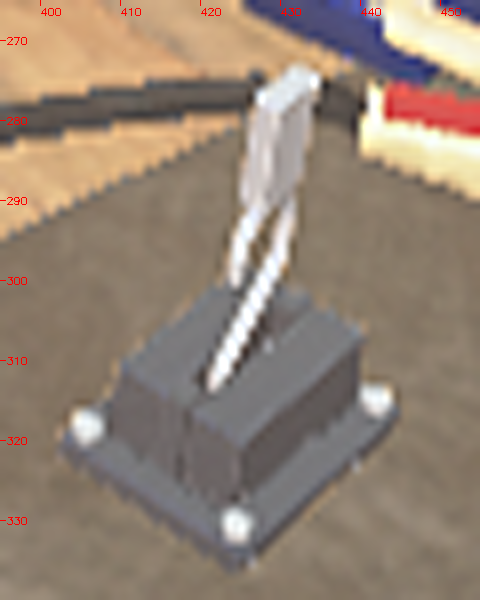

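View pics/c2.png

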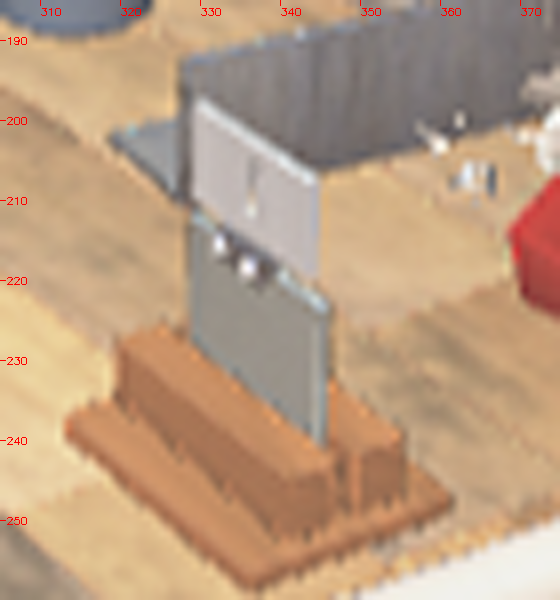

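View pics/c3.png

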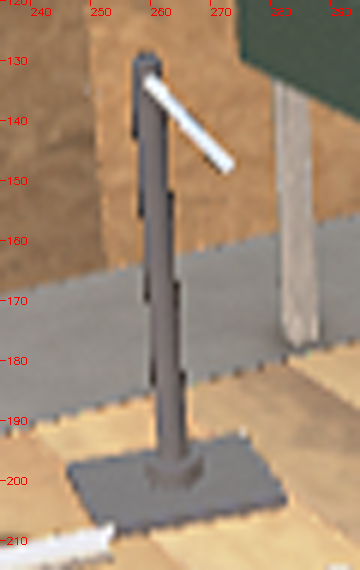

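View pics/c4.png

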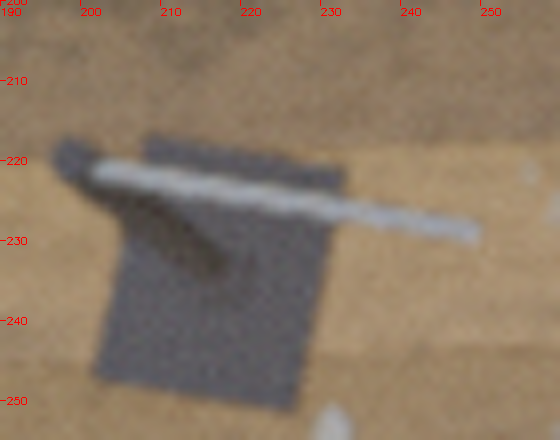

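View pics/c5.png

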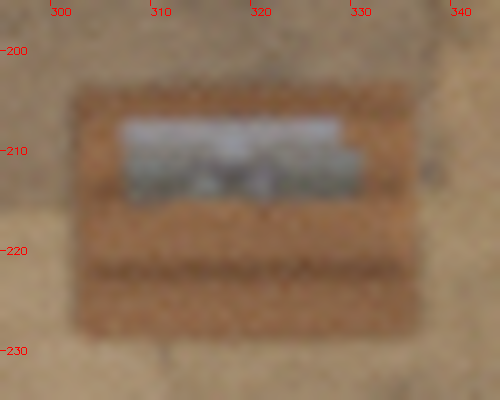

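View pics/c6.png

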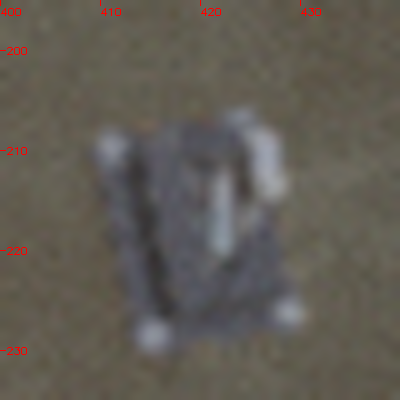

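Run:
```python
from h import *
np.set_printoptions(precision=1,suppress=True)
S=cams.camera_params('scene');T=cams.camera_params('top')
print('hookstand scene L,F,R',[atz(S,*c,4) for c in((402,320),(424,336),(445,314))])
print('top',[atz(T,*c,4) for c in((409,208.5),(412.5,230),(430.5,227.5))])
print('slot edge scene',atz(S,433,304.5,36),atz(S,418.5,316,36))
print('lug top', atz(S,430.5,276,124.5),atz(T,426.3,211.5,124.5))
print('panel top edges tab', atz(S,328.5,197,136),atz(S,343.8,207,136), 'top cam',atz(T,307,207.5,136),atz(T,329,207.5,136))
print('hole',atz(S,335,208,119), 'panel corners',atz(S,327.6,213,92),atz(S,345,222.5,92), atz(T,331,210.5,92),atz(T,308,210.5,92))
print('pstand top',[atz(T,*c,5) for c in((302.5,229),(336.5,228.5),(302.5,203),(336.5,204))])
print('pstand scene',[atz(S,*c,0) for c in((313,239),(336,259),(361,248))])
print('rail top',[atz(T,*c,250) for c in((202,220.5),(249,229))],[atz(T,*c,10) for c in((207.5,217),(232.5,221),(201.5,247),(226,251))])
print('rail scene',[atz(S,*c,250) for c in((258.5,133),(272,147.5))],[atz(S,*c,0) for c in((245,198),(253,209),(282,204),(274,193))],atz(S,263.5,198,10))
```

```text
hookstand scene L,F,R [array([ 461.3, -284. ,    4. ]), array([ 466.3, -342.9,    4. ]), array([ 554.5, -326.3,    4. ])]
top [array([ 534.8, -276.1,    4. ]), array([ 457.8, -282.2,    4. ]), array([ 464.1, -345.6,    4. ])]
slot edge scene [ 525.  -311.3   36. ] [ 472.2 -317.1   36. ]
lug top [ 500.6 -309.8  124.5] [ 496.7 -307.9  124.5]
panel top edges tab [524.5  83.7 136. ] [523.7  12.2 136. ] top cam [522.8  79.5 136. ] [520.    8.2 136. ]
hole [519.8  45.9 119. ] panel corners [514.8  73.4  92. ] [523.1   3.6  92. ] [519.3   0.9  92. ] [522.4  77.5  92. ]
pstand top [array([476.2, 100.7,   5. ]), array([473.3, -17.9,   5. ]), array([569.3,  97.9,   5. ]), array([560.9, -21.9,   5. ])]
pstand scene [array([483.8, 102.4,   0. ]), array([480.3, -16.3,   0. ]), array([571.2, -14.5,   0. ])]
rail top [array([469.7, 390.8, 250. ]), array([438.5, 250.9, 250. ])] [array([530.9, 431.7,  10. ]), array([513.2, 344.1,  10. ]), array([425.9, 451.1,  10. ]), array([408.7, 366.4,  10. ])]
rail scene [array([471.8, 398.4, 250. ]), array([441.6, 251.8, 250. ])] [array([431.7, 461.8,   0. ]), array([419.1, 371.1,   0. ]), array([518.2, 347.7,   0. ]), array([536.9, 439.6,   0. ])] [477.8 406.9  10. ]
```

Both cameras agree to about 4 mm, and the sizes match (foot, 71 mm tab, 150 mm bar). The hook is near (498,-309), yaw about +7°. The panel tab spans y 10 to 82 at x about 521, with the hole near y 45. The rail end is near (440,251), with the bar running toward (471,394). I'll move over the hook next.

{"api": "move_arm", "payload": {
  "increments": [
    [0.295, -0.697, 0, 0, 0, 0.236, 0],
    [0.295, -0.697, 0, 0, 0, 0.236, 0],
    [0.295, -0.697, 0, 0, 0, 0.236, 0],
    [0.295, -0.697, 0, 0, 0, 0.236, 0],
    [0.295, -0.697, 0, 0, 0, 0.236, 0],
    [0.295, -0.697, 0, 0, 0, 0.236, 0]
  ],
  "squeeze": 60
}}

```text
time_s: 0.65
tool_pos: [236.6, 303.0, 231.1]
eef_rot: [[-0.972, 0.236, -0.0], [0.236, 0.972, -0.0], [0.0, -0.0, -1.0]]
ft_force: [1.0, 0.7, -0.4]
gripper_width: 0.504
```

{"api": "move_arm", "payload": {
  "increments": [
    [0.295, -0.697, 0, 0, 0, 0.236, 0],
    [0.295, -0.697, 0, 0, 0, 0.236, 0],
    [0.295, -0.697, 0, 0, 0, 0.236, 0],
    [0.295, -0.697, 0, 0, 0, 0.236, 0],
    [0.295, -0.697, 0, 0, 0, 0.236, 0],
    [0.295, -0.697, 0, 0, 0, 0.236, 0],
    [0.295, -0.697, 0, 0, 0, 0.236, 0],
    [0.295, -0.697, 0, 0, 0, 0.236, 0],
    [0.295, -0.697, 0, 0, 0, 0.236, 0],
    [0.295, -0.697, 0, 0, 0, 0.236, 0],
    [0.295, -0.697, 0, 0, 0, 0.236, 0],
    [0.295, -0.697, 0, 0, 0, 0.236, 0]
  ]
}}

```text
time_s: 1.65
tool_pos: [378.3, -31.7, 231.3]
eef_rot: [[-0.999, 0.041, 0.0], [0.041, 0.999, 0.0], [-0.0, 0.0, -1.0]]
ft_force: [1.1, 1.7, 0.5]
gripper_width: 0.504
```

{"api": "move_arm", "payload": {
  "increments": [
    [0.295, -0.697, 0, 0, 0, 0.236, 0],
    [0.295, -0.697, 0, 0, 0, 0.236, 0],
    [0.295, -0.697, 0, 0, 0, 0.236, 0],
    [0.295, -0.697, 0, 0, 0, 0.236, 0],
    [0.295, -0.697, 0, 0, 0, 0.236, 0],
    [0.295, -0.697, 0, 0, 0, 0.236, 0],
    [0.295, -0.697, 0, 0, 0, 0.236, 0],
    [0.295, -0.697, 0, 0, 0, 0.236, 0],
    [0.2, -0.4, 0, 0, 0, 0.236, 0],
    [0.1, -0.3, 0, 0, 0, 0.236, 0],
    [0, 0, 0, 0, 0, 0, 0],
    [0, 0, 0, 0, 0, 0, 0]
  ]
}}

```text
time_s: 2.65
tool_pos: [484.3, -281.3, 230.8]
eef_rot: [[-0.993, -0.122, -0.001], [-0.122, 0.993, 0.001], [0.001, 0.001, -1.0]]
ft_force: [-1.5, 0.2, -0.6]
gripper_width: 0.501
```

Run:
```python
from h import *
import json
s=state();p=cams.camera_params('wrist');im=cams.snapshot('wrist')
cv2.imwrite('pics/w1.png',im)
print(s['tool_pos'],s['qpos'],p,s['ft_force'])
import pickle;pickle.dump(p,open('w1.pkl','wb'))
```

```text
[ 484.27711728 -281.27632614  230.76603377] [-5.26237861e-01  3.40361522e-01  1.34201246e-01  1.36567730e+00
  7.63529897e-05 -6.48573482e-01] {'fovy': 60.41267577250203, 'cx': 320.07428234720794, 'cy': 196.63358726686283, 'eye': array([ 417.39385495, -288.92436272,  372.3660879 ]), 'attitude': array([[-0.12143634,  0.9573843 ,  0.26204677],
       [ 0.992598  ,  0.1167132 ,  0.03357448],
       [ 0.00155936,  0.26418426, -0.96447097]])} [-1.53509064  0.22263228 -0.64096626]
```

View pics/w1.png

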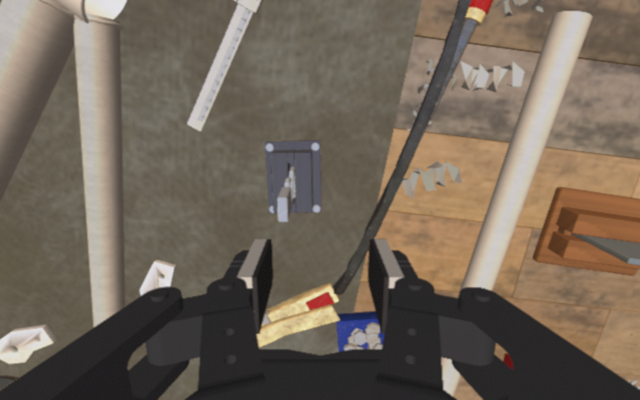

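Run:
```python
from h import *
im=cv2.imread('pics/w1.png')
crop(im,255,130,75,100,6,'pics/w1c.png')
crop(im,530,170,110,110,6,'pics/w1d.png')
```

```text
(no output)
```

View pics/w1c.png

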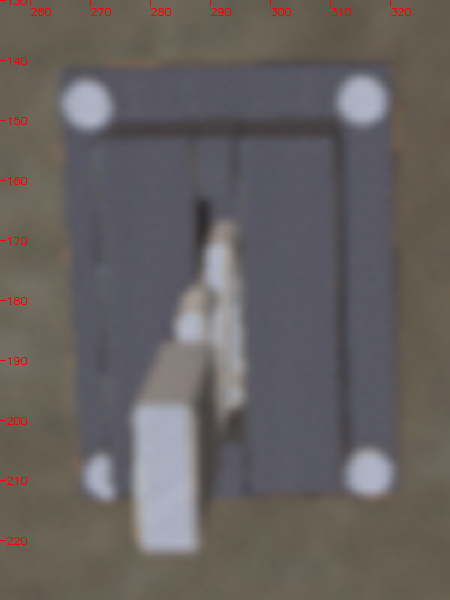

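Run:
```python
from h import *
import pickle
np.set_printoptions(precision=1,suppress=True)
p=pickle.load(open('w1.pkl','rb'))
q=[atz(p,*c,124.5) for c in((275.5,197),(286.3,197),(277,221.5),(287.5,221.5))]
print(q,np.mean(q,0)); d=(q[2]+q[3]-q[0]-q[1]);print(np.degrees(np.arctan2(d[1],d[0])))
f=[atz(p,*c,4) for c in((264,141),(320,141),(321,212),(267,212))]
print(f,np.mean(f,0));d=(f[2]+f[3]-f[0]-f[1]);print(np.degrees(np.arctan2(d[1],d[0])))
s=[atz(p,*c,5) for c in((269,147),(314,146.5),(315.5,208.5))];d=s[2]-s[1];print(np.degrees(np.arctan2(d[1],d[0])));d=s[1]-s[0];print(np.degrees(np.arctan2(d[1],d[0]))-90)
sl=[atz(p,*c,36) for c in((286,152),(293.3,152),(295.5,211))];d=sl[2]-sl[1];print(np.degrees(np.arctan2(d[1],d[0])))
s=state();t=s['tool_pos'];print(s['eef_rot'],[proj(p,t),proj(p,t+s['eef_rot'][:,1]*20)])
```

```text
[array([ 489.1, -313.4,  124.5]), array([ 488.1, -305.3,  124.5]), array([ 508.2, -310.5,  124.5]), array([ 507.3, -302.6,  124.5])] [ 498.2 -308.   124.5]
8.292564354423172
[array([ 463.8, -342.8,    4. ]), array([ 456.5, -283.6,    4. ]), array([ 535.2, -272.9,    4. ]), array([ 542.5, -333.2,    4. ])] [ 499.5 -308.1    4. ]
7.363787480550979
8.097584281613852
7.598677495505115
7.929011932288895
[[-1.  -0.1 -0. ]
 [-0.1  1.   0. ]
 [ 0.   0.  -1. ]] [(np.float64(319.58802765167286), np.float64(258.1237546652578)), (np.float64(364.17688246854846), np.float64(258.0589888987049))]
```

{"api": "move_arm", "payload": {
  "increments": [
    [0.12, -0.222, 0, 0, 0, 0.07, 0],
    [0.12, -0.222, 0, 0, 0, 0.07, 0],
    [0.12, -0.222, 0, 0, 0, 0.06, 0],
    [0, 0, -0.6, 0, 0, 0, 0],
    [0, 0, -0.6, 0, 0, 0, 0],
    [0, 0, -0.6, 0, 0, 0, 0],
    [0, 0, -0.6, 0, 0, 0, 0],
    [0, 0, -0.3, 0, 0, 0, 0],
    [0, 0, 0, 0, 0, 0, 0],
    [0, 0, 0, 0, 0, 0, 0]
  ]
}}

```text
time_s: 3.53
tool_pos: [498.6, -306.9, 123.6]
eef_rot: [[-0.991, -0.137, -0.001], [-0.137, 0.991, 0.0], [0.0, 0.0, -1.0]]
ft_force: [-0.6, 0.1, 0.2]
gripper_width: 0.498
```

Run:
```python
from h import *
import pickle
s=state();p=cams.camera_params('wrist');im=cams.snapshot('wrist')
cv2.imwrite('pics/w2.png',im)
print(s['tool_pos'],s['ft_force']);print(np.degrees(np.arctan2(-s['eef_rot'][1,0],-s['eef_rot'][0,0])))
pickle.dump(p,open('w2.pkl','wb'))
crop(im,220,160,200,180,4,'pics/w2c.png')
```

```text
[ 498.59525332 -306.92700179  123.62413467] [-0.59191092  0.14423968  0.18963876]
7.901961493946192
```

View pics/w2c.png

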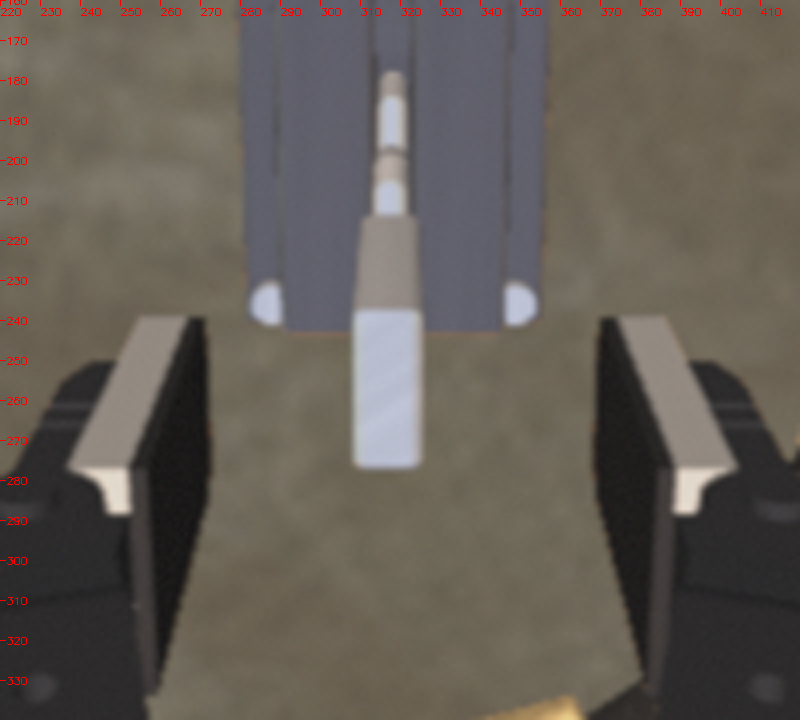

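{"api": "move_arm", "payload": {
  "increments": [
    [0, -0.035, -0.4, 0, 0, 0, 0],
    [0, 0, -0.4, 0, 0, 0, 0],
    [0, 0, 0, 0, 0, 0, -0.4],
    [0, 0, 0, 0, 0, 0, -0.6],
    [0, 0, 0, 0, 0, 0, -1],
    [0, 0, 0, 0, 0, 0, -1],
    [0, 0, 0, 0, 0, 0, -1],
    [0, 0, 0, 0, 0, 0, -1]
  ],
  "squeeze": 60
}}

```text
time_s: 4.25
tool_pos: [499.6, -309.5, 92.8]
eef_rot: [[-0.991, -0.137, 0.002], [-0.137, 0.991, -0.001], [-0.002, -0.001, -1.0]]
ft_force: [-1.1, 1.1, 7.8]
gripper_width: 0.085
```

{"api": "move_arm", "payload": {
  "increments": [
    [0, 0, 0.05, 0, 0, 0, -1],
    [0, 0, 0.1, 0, 0, 0, -1],
    [0, 0, 0.2, 0, 0, 0, -1],
    [0, 0, 0.3, 0, 0, 0, -1],
    [0, 0, 0.4, 0, 0, 0, -1],
    [0, 0, 0.4, 0, 0, 0, -1],
    [0, 0, 0.4, 0, 0, 0, -1],
    [0, 0, 0.4, 0, 0, 0, -1],
    [0, 0, 0.3, 0, 0, 0, -1],
    [0, 0, 0, 0, 0, 0, -1]
  ]
}}

```text
time_s: 5.08
tool_pos: [499.9, -309.9, 196.6]
eef_rot: [[-0.991, -0.137, 0.004], [-0.137, 0.991, -0.002], [-0.003, -0.003, -1.0]]
ft_force: [0.6, 0.0, -0.3]
gripper_width: 0.083
```

```bash
cat > wsnap.py <<'E'
from h import *
import pickle,sys
n=sys.argv[1]
s=state();p=cams.camera_params('wrist');im=cams.snapshot('wrist')
cv2.imwrite(f'pics/{n}.png',im)
print(s['time_s'],s['tool_pos'].round(2),s['ft_force'].round(2),s['gripper_width'],'yaw',np.degrees(np.arctan2(-s['eef_rot'][1,0],-s['eef_rot'][0,0])).round(2))
pickle.dump((p,s),open(f'{n}.pkl','wb'))
E
python3 wsnap.py w3
```

```text
5.0833 [ 499.92 -309.86  196.59] [ 0.57  0.03 -0.26] 0.08261769992728443 yaw 7.88
```

View pics/w3.png

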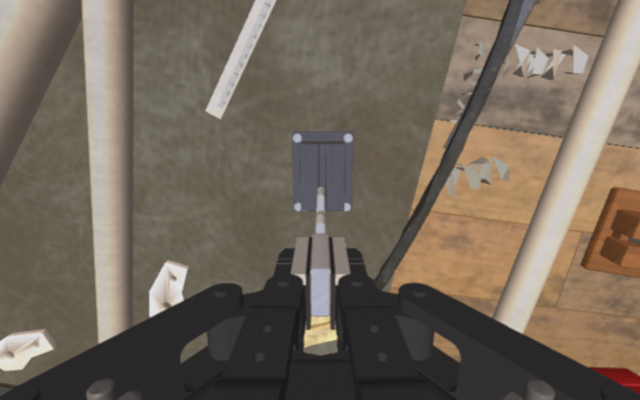

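The hook is held: the lug sits between the pads at (320,285) and the shank shows at (320,185–235). Moving to a pose in front of the tab.

{"api": "move_arm", "payload": {
  "increments": [
    [-0.083, 0.3, 0, 0, 0, -0.157, -1],
    [-0.083, 0.592, 0, 0, 0, -0.157, -1],
    [-0.083, 0.592, 0, 0, 0, -0.157, -1],
    [-0.083, 0.592, 0, 0, 0, -0.157, -1],
    [-0.083, 0.592, 0, 0, 0, -0.157, -1],
    [-0.083, 0.592, 0, 0, 0, -0.157, -1],
    [-0.083, 0.592, 0, 0, 0, -0.157, -1],
    [-0.083, 0.592, 0, 0, 0, -0.157, -1],
    [-0.083, 0.592, 0, 0, 0, -0.157, -1],
    [-0.083, 0.592, 0, 0, 0, -0.157, -1],
    [-0.083, 0.592, 0, 0, 0, -0.157, -1],
    [-0.083, 0.592, 0, 0, 0, -0.157, -1],
    [-0.083, 0.592, 0, 0, 0, -0.157, -1],
    [-0.083, 0.592, 0, 0, 0, -0.157, -1],
    [-0.083, 0.592, 0, 0, 0, -0.157, -1],
    [0, 0.3, 0, 0, 0, 0, -1],
    [0, 0, 0, 0, 0, 0, -1],
    [0, 0, 0, 0, 0, 0, -1]
  ]
}}

```text
time_s: 6.63
tool_pos: [448.7, 46.5, 192.8]
eef_rot: [[-1.0, 0.025, -0.001], [0.025, 1.0, -0.0], [0.001, -0.0, -1.0]]
ft_force: [-0.6, -0.7, 0.1]
gripper_width: 0.081
```

```bash
python3 wsnap.py w4
python3 - <<'E'
from h import *
im=cams.snapshot('scene');cv2.imwrite('pics/s4.png',im);crop(im,270,110,130,150,5,'pics/s4c.png')
E
```

```text
6.6333 [448.74  46.54 192.78] [-0.57 -0.66  0.12] 0.08144945378888384 yaw -1.46
```

View pics/w4.png

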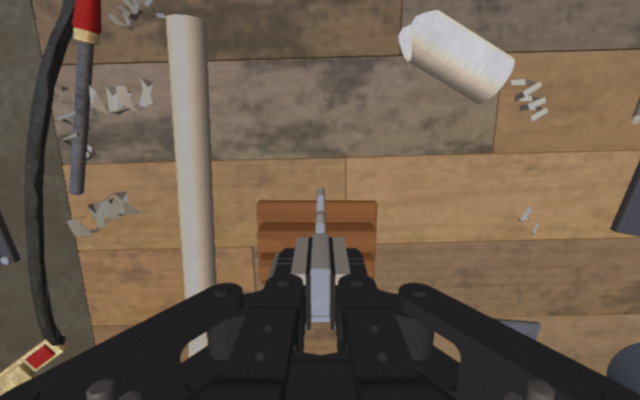

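View pics/s4c.png

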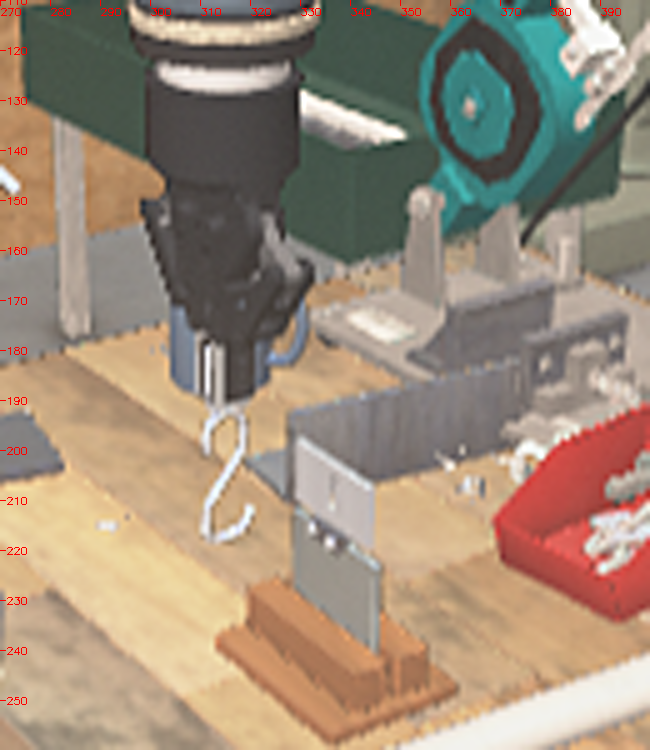

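The wrist view here is blocked by the gripper. I'll raise and tilt the tool back so the wrist camera sees the tab face-on above the hook, in the same plane.

{"api": "move_arm", "payload": {
  "increments": [
    [0, 0, 0.4, 0, 0, 0, -1],
    [0, 0, 0.5, 0, 0, 0, -1],
    [0, 0, 0.6, 0, -0.4, 0, -1],
    [0.1, 0, 0, 0, -0.8, 0, -1],
    [0.1, 0, 0, 0, -0.8, 0, -1],
    [0.1, 0, 0, 0, -0.8, 0, -1],
    [0.1, 0, 0, 0, -0.8, 0, -1],
    [0.1, 0, 0, 0, -0.8, 0, -1],
    [0.1, 0, 0, 0, -0.8, 0, -1],
    [0.1, 0, 0, 0, -0.8, 0, -1],
    [0.1, 0, 0, 0, -0.8, 0, -1],
    [0.1, 0, 0, 0, -0.8, 0, -1],
    [0.1, 0, 0, 0, -0.8, 0, -1],
    [0.1, 0, 0, 0, -0.8, 0, -1],
    [0.1, 0, 0, 0, -0.8, 0, -1],
    [0, 0, -0.3, 0, 0, 0, -1],
    [0, 0, -0.3, 0, 0, 0, -1],
    [0, 0, 0, 0, 0, 0, -1],
    [0, 0, 0, 0, 0, 0, -1]
  ]
}}

```text
time_s: 8.32
tool_pos: [496.7, 45.5, 228.8]
eef_rot: [[-0.767, 0.022, 0.642], [0.028, 1.0, -0.001], [-0.642, 0.017, -0.767]]
ft_force: [0.6, 0.2, -1.0]
gripper_width: 0.082
```

```bash
python3 wsnap.py w5;python3 - <<'E'
from h import *
im=cv2.imread('pics/w5.png');crop(im,250,60,140,190,4,'pics/w5c.png')
E
```

```text
8.3167 [496.73  45.49 228.81] [ 0.61  0.19 -0.99] 0.08158165501516672 yaw -2.05
```

View pics/w5.png

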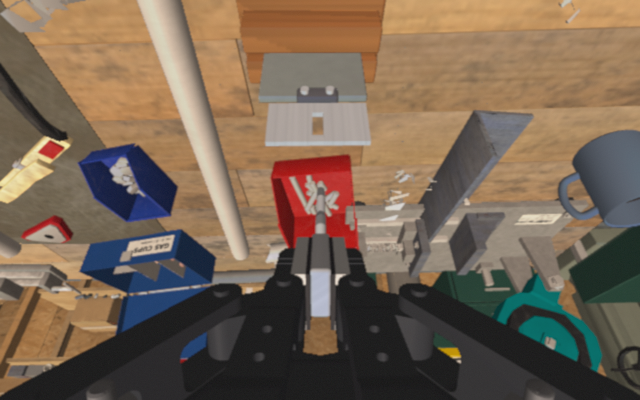

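View pics/w5c.png

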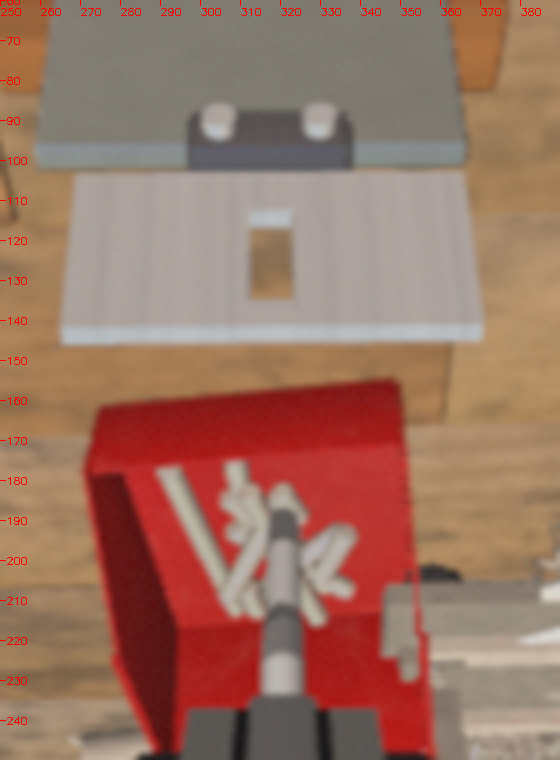

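Run:
```python
from h import *
import pickle
from scipy.optimize import least_squares
from scipy.spatial.transform import Rotation as R
np.set_printoptions(precision=2,suppress=True)
p,s=pickle.load(open('w5.pkl','rb'))
# tab front(-x) face points: local (y,z above panel top)
obs=[((35,6),(268.7,103)),((-35,6),(365.8,103)),((35,44),(265.2,141.5)),((-35,44),(370.6,141)),
 ((3.75,38),(312.2,134.5)),((-3.75,38),(323.2,134.5)),((3.75,16),(312,112.3)),((-3.75,16),(322.8,112.3))]
# camera right = ? decide sign of y
f=K(p)
print('cam x axis',p['attitude'][:,0])
sg=np.sign(p['attitude'][1,0])
def model(v):
    x,y,z,yaw,pit=v
    Rm=R.from_euler('zy',[yaw,pit],degrees=True).as_matrix()
    return [np.array([x,y,z])+Rm@np.array([-2,(-sg*q[0][0]),q[0][1]-6]) for q in obs]
def res(v,w=1):
    r=[]
    for X,o in zip(model(v),obs): r+=list(np.array(proj(p,X))-o[1])
    return r+[ (v[4])/5]
r=least_squares(res,[521,45,98,-1.5,0]);print(r.x,np.array(r.fun))
hc=model(r.x);print('hole centre',np.mean(hc[4:],0))
# clip
print('panel top corners',[atz(p,*c,92) for c in((258.5,102),(366.5,101))], 'clip',[atz(p,*c,92) for c in((297,102),(338,102))])
# hook
Rt=s['eef_rot'];t=s['tool_pos']
gx=-Rt[:,0]; gz=-Rt[:,2]; gy=np.cross(gz,gx)
g=t+gz*13.7-gx*1.0
for nm,a,b in(('tip',16,-82.5),('back',-12,-82.5),('bottom',0,-96.5),('bowtip',-11,-41.5)):
    X=g+gx*a+gz*b; print(nm,X,proj(p,X))
```

```text
cam x axis [0.02 1.   0.02]
[521.33  45.75  96.4   -2.02  -0.05] [ 0.13 -0.   -0.39 -0.15 -0.27 -0.14  0.12 -0.05  0.08  0.16  0.25  0.12
  0.14  0.04 -0.07  0.01 -0.01]
hole centre [519.31  45.83 117.39]
panel top corners [array([520.55,   2.58,  92.  ]), array([522.58,  82.19,  92.  ])] clip [array([521.6 ,  30.86,  92.  ]), array([522.73,  61.13,  92.  ])]
tip [552.38  44.99 185.67] (np.float64(319.20456109096466), np.float64(233.67232678919217))
back [530.92  45.76 167.71] (np.float64(319.1322798720922), np.float64(192.36112103610606))
bottom [549.1   45.42 164.67] (np.float64(319.2123177282213), np.float64(204.18129710444782))
bowtip [505.37  45.78 199.79] (np.float64(318.94214994947845), np.float64(214.16540477635814))
```

The tab fit has residuals under 0.4 px: hole centre (519.3, 45.8), yaw about -2°. The hook shows 1.85 px right of its predicted column, about 1.2 mm, so in tool coordinates the hole is at y of about 44.6. I'll go back upright and line up.

{"api": "move_arm", "payload": {
  "increments": [
    [0, 0, 0.4, 0, 0, 0, -1],
    [-0.0875, 0, 0.2, 0, 0.8, 0, -1],
    [-0.0875, 0, 0, 0, 0.8, 0, -1],
    [-0.0875, 0, 0, 0, 0.8, 0, -1],
    [-0.0875, 0, 0, 0, 0.8, 0, -1],
    [-0.0875, 0, 0, 0, 0.8, 0, -1],
    [-0.0875, 0, 0, 0, 0.8, 0, -1],
    [-0.0875, 0, 0, 0, 0.8, 0, -1],
    [-0.0875, 0, 0, 0, 0.8, 0, -1],
    [-0.0875, 0, 0, 0, 0.8, 0, -1],
    [-0.0875, 0, 0, 0, 0.8, 0, -1],
    [-0.0875, 0, 0, 0, 0.8, 0, -1],
    [-0.0875, 0, 0, 0, 0.8, 0, -1],
    [0, 0.028, -0.5, 0, 0.4, -0.1, -1],
    [0, 0, -0.5, 0, 0, 0, -1],
    [0, 0, -0.48, 0, 0, 0, -1],
    [0, 0, 0, 0, 0, 0, -1],
    [0, 0, 0, 0, 0, 0, -1],
    [0, 0, 0, 0, 0, 0, -1]
  ]
}}

```text
time_s: 9.95
tool_pos: [455.8, 47.4, 195.6]
eef_rot: [[-0.999, 0.034, 0.002], [0.034, 0.999, 0.0], [-0.002, 0.0, -1.0]]
ft_force: [-0.1, -0.2, -1.0]
gripper_width: 0.082
```

{"api": "move_arm", "payload": {
  "increments": [
    [0.2, -0.02, -0.05, 0, 0, 0, -1],
    [0.3, -0.01, 0, 0, 0, 0, -1],
    [0.3, -0.01, 0, 0, 0, 0, -1],
    [0.13, -0.005, 0, 0, 0, 0, -1],
    [0, 0, 0, 0, 0, 0, -1],
    [0, 0, 0, 0, 0, 0, -1],
    [0, 0, 0, 0, 0, 0, -1]
  ]
}}

```text
time_s: 10.53
tool_pos: [492.0, 45.6, 192.3]
eef_rot: [[-0.999, 0.034, 0.0], [0.034, 0.999, -0.0], [-0.0, -0.0, -1.0]]
ft_force: [-0.8, 0.3, -1.4]
gripper_width: 0.082
```

Run:
```python
from h import *
im=cams.snapshot('scene');cv2.imwrite('pics/s6.png',im);crop(im,300,160,70,90,8,'pics/s6c.png')
s=state();print(s['tool_pos'],s['ft_force'],s['moment'])
```

```text
[491.96406358  45.639389   192.3086585 ] [ 4.42638395e-04  7.88115438e-01 -8.06306914e-01] [-0.01620943 -0.01550752 -0.00841968]
```

View pics/s6c.png

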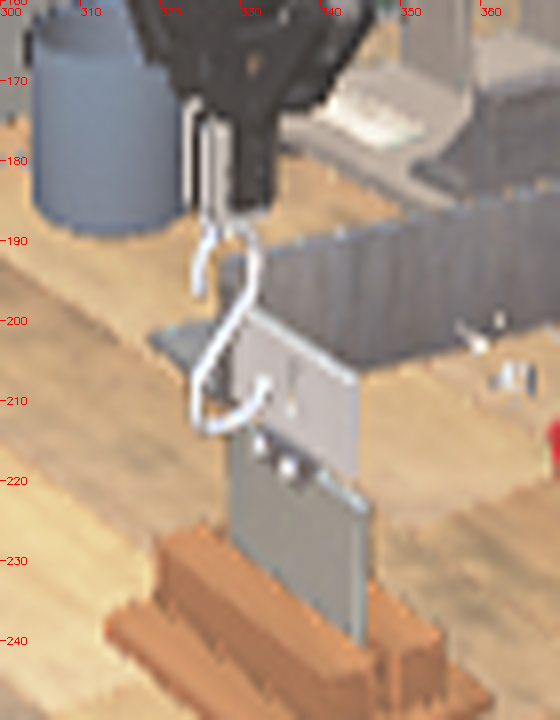

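Run:
```python
from h import *
S=cams.camera_params('scene');s=state();t=s['tool_pos'];Rt=s['eef_rot']
gx=-Rt[:,0];gz=np.array([0,0,1])
g=t+gz*13.7-gx
for n,a,b in(('tip',16,-82.5),('tiptop',16,-80),('tipfront',18.5,-82.5),('back',-12,-82.5),('bottom',0,-96.5),('lowseat',0,-94),('bowtip',-11,-41.5),('crown',0,-17.5)):
    print(n,(g+gx*a+gz*b).round(1),np.round(proj(S,g+gx*a+gz*b),1))
for n,X in(('hole c',(519.3,44.6,119)),('holetop',(519.3,44.6,130)),('holebot',(519.3,44.6,108)),('holec4',(519.3,46,119)),('tabTL',(519.3+1.2,44.6+35,136)),('tabTR',(519.3-1.2,44.6-35,136)),('tabBR',(518.1,9.6,98))):print(n,np.round(proj(S,X),1))
```

```text
tip [507.   45.1 123.5] [331.5 207.9]
tiptop [507.   45.1 126. ] [331.5 207.1]
tipfront [509.5  45.  123.5] [332.2 207.7]
back [479.   46.1 123.5] [322.9 210.6]
bottom [491.   45.7 109.5] [326.6 213.9]
lowseat [491.   45.7 112. ] [326.6 213.1]
bowtip [480.   46.  164.5] [323.4 197. ]
crown [491.   45.7 188.5] [326.9 187.9]
hole c [335.1 208.2]
holetop [335.2 204.7]
holebot [335.1 211.7]
holec4 [334.8 208. ]
tabTL [328.2 197.9]
tabTR [342.7 207.9]
tabBR [342.3 220.2]
```

The scene view agrees within about 0.5 px: tip at (332,207.5), hole column at 335, both as predicted. Advancing slowly while feeling.

{"api": "move_arm", "payload": {
  "increments": [
    [0.1, -0.003, 0.038, 0, 0, 0, -1],
    [0.1, -0.003, 0, 0, 0, 0, -1],
    [0.1, -0.003, 0, 0, 0, 0, -1],
    [0.05, -0.002, 0, 0, 0, 0, -1],
    [0, 0, 0, 0, 0, 0, -1],
    [0, 0, 0, 0, 0, 0, -1]
  ]
}}

```text
time_s: 11.08
tool_pos: [506.3, 45.2, 193.5]
eef_rot: [[-0.999, 0.034, -0.0], [0.034, 0.999, -0.0], [0.0, -0.0, -1.0]]
ft_force: [-0.7, 0.4, -0.1]
gripper_width: 0.084
```

Run:
```python
from h import *
im=cams.snapshot('scene');cv2.imwrite('pics/s7.png',im);crop(im,310,180,50,50,12,'pics/s7c.png')
s=state();print(s['tool_pos'],s['ft_force'],s['moment'])
```

```text
[506.22869498  45.20489854 193.52204995] [ 1.1402742  -0.82545666 -1.48452255] [0.03196034 0.08005711 0.07766408]
```

View pics/s7c.png

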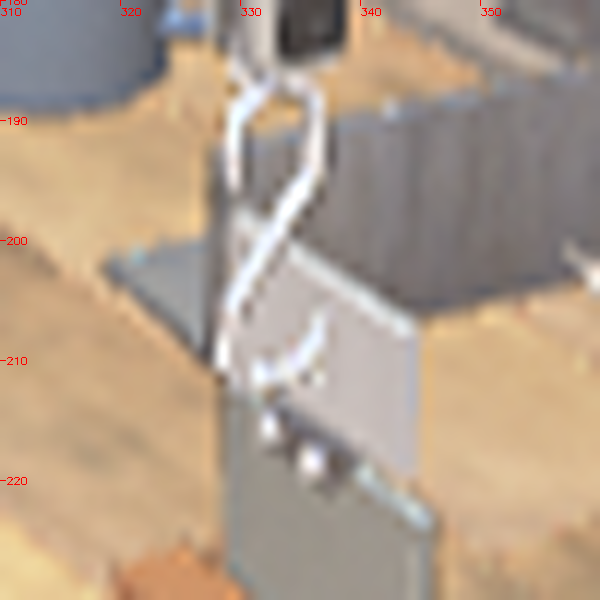

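{"api": "move_arm", "payload": {
  "increments": [
    [0.05, -0.002, 0, 0, 0, 0, -1],
    [0.05, -0.002, 0, 0, 0, 0, -1],
    [0, 0, 0, 0, 0, 0, -1],
    [0, 0, 0, 0, 0, 0, -1]
  ]
}}

```text
time_s: 11.47
tool_pos: [510.3, 45.0, 193.6]
eef_rot: [[-0.999, 0.034, -0.0], [0.034, 0.999, -0.0], [0.0, -0.0, -1.0]]
ft_force: [-0.2, -0.1, -0.8]
gripper_width: 0.085
```

{"api": "move_arm", "payload": {
  "increments": [
    [0, 0, 0, 0, 0, 0, -1]
  ]
}}

```text
time_s: 11.55
tool_pos: [510.3, 45.0, 193.6]
eef_rot: [[-0.999, 0.034, -0.0], [0.034, 0.999, -0.0], [0.0, -0.0, -1.0]]
ft_force: [-0.0, -0.2, -0.6]
gripper_width: 0.081
```

Run:
```python
from h import *
im=cams.snapshot('scene');cv2.imwrite('pics/s8.png',im);crop(im,310,180,50,50,12,'pics/s8c.png')
s=state();print(s['tool_pos'],s['ft_force'],s['moment'])
```

```text
[510.23647977  45.03289134 193.6032115 ] [ 0.24864557  0.05646944 -0.45364938] [-0.01497573  0.01400202 -0.02308475]
```

View pics/s8c.png

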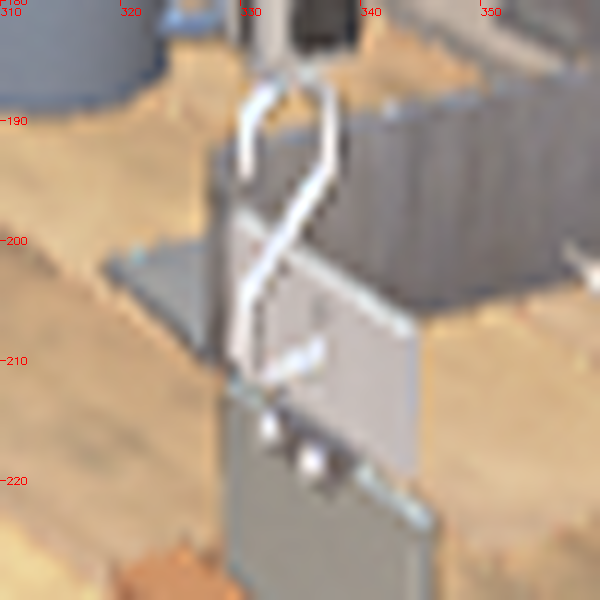

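The tip is visibly through: the bar now ends at the hole at (336,209), with no force. Advancing to the seat.

{"api": "move_arm", "payload": {
  "increments": [
    [0.1, -0.003, 0, 0, 0, 0, -1],
    [0.1, -0.003, 0, 0, 0, 0, -1],
    [0.1, -0.003, 0, 0, 0, 0, -1],
    [0, 0, 0, 0, 0, 0, -1],
    [0, 0, 0, 0, 0, 0, -1],
    [0, 0, 0, 0, 0, 0, -1]
  ]
}}

```text
time_s: 12.1
tool_pos: [522.3, 44.7, 193.5]
eef_rot: [[-0.999, 0.034, -0.0], [0.034, 0.999, -0.0], [0.0, -0.0, -1.0]]
ft_force: [0.2, -0.2, -0.8]
gripper_width: 0.083
```

Run:
```python
from h import *
im=cams.snapshot('scene');cv2.imwrite('pics/s9.png',im);crop(im,310,180,50,50,12,'pics/s9c.png')
s=state();print(s['tool_pos'],s['ft_force'],s['moment'])
```

```text
[522.20412608  44.68433678 193.56968943] [ 0.51447829 -0.6227207  -0.50329471] [-0.00527504  0.02983679 -0.01404465]
```

View pics/s9c.png

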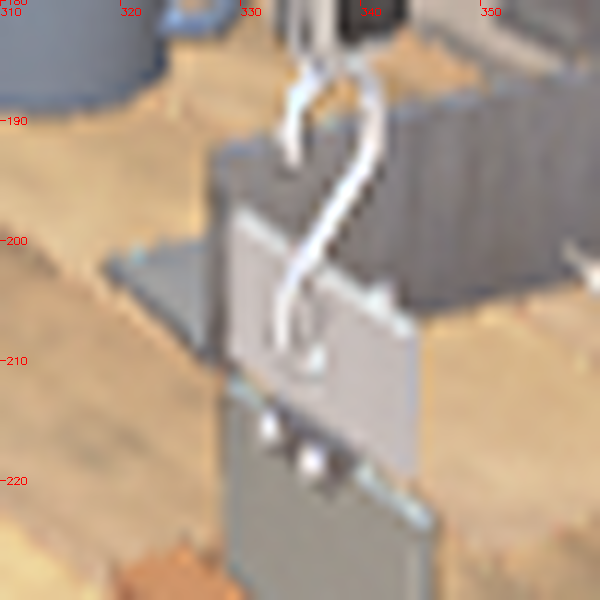

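The hook is through, with its tip showing behind the tab top at (341,205). Lifting gently until contact.

{"api": "move_arm", "payload": {
  "increments": [
    [0, 0, 0.05, 0, 0, 0, -1],
    [0, 0, 0.075, 0, 0, 0, -1],
    [0, 0, 0.075, 0, 0, 0, -1],
    [0, 0, 0.05, 0, 0, 0, -1],
    [0, 0, 0.025, 0, 0, 0, -1],
    [0, 0, 0.025, 0, 0, 0, -1],
    [0, 0, 0.02, 0, 0, 0, -1],
    [0, 0, 0.02, 0, 0, 0, -1],
    [0, 0, 0.02, 0, 0, 0, -1],
    [0, 0, 0.02, 0, 0, 0, -1],
    [0, 0, 0.02, 0, 0, 0, -1]
  ]
}}

```text
time_s: 13.07
tool_pos: [522.2, 44.7, 209.5]
eef_rot: [[-0.999, 0.034, -0.0], [0.034, 0.999, -0.0], [0.0, -0.0, -1.0]]
ft_force: [-0.9, 0.8, -2.2]
gripper_width: 0.076
```

{"api": "move_arm", "payload": {
  "increments": [
    [0, 0, 0.02, 0, 0, 0, -1],
    [0, 0, 0.02, 0, 0, 0, -1],
    [0, 0, 0.02, 0, 0, 0, -1],
    [0, 0, 0.02, 0, 0, 0, -1]
  ]
}}

```text
time_s: 13.4
tool_pos: [522.3, 44.7, 212.9]
eef_rot: [[-0.999, 0.034, -0.0], [0.034, 0.999, -0.0], [0.0, -0.0, -1.0]]
ft_force: [0.4, -0.7, -2.7]
gripper_width: 0.085
```

{"api": "move_arm", "payload": {
  "increments": [
    [0, 0, 0.03, 0, 0, 0, -1],
    [0, 0, 0.04, 0, 0, 0, -1],
    [0, 0, 0.04, 0, 0, 0, -1],
    [0, 0, 0.04, 0, 0, 0, -1],
    [0, 0, 0.04, 0, 0, 0, -1],
    [0, 0, 0.04, 0, 0, 0, -1],
    [0, 0, 0.02, 0, 0, 0, -1],
    [0, 0, 0, 0, 0, 0, -1]
  ]
}}

```text
time_s: 14.07
tool_pos: [522.4, 44.7, 223.1]
eef_rot: [[-0.999, 0.034, 0.0], [0.034, 0.999, -0.0], [-0.0, -0.0, -1.0]]
ft_force: [0.7, -0.0, -1.6]
gripper_width: 0.081
```

Run:
```python
from h import *
im=cams.snapshot('scene');cv2.imwrite('pics/s10.png',im);crop(im,300,160,70,100,8,'pics/s10c.png')
s=state();print(s['tool_pos'],s['ft_force'],s['moment'])
```

```text
[522.33175093  44.68464494 222.91877436] [ 0.19575836 -0.03823804 -2.39798142] [ 0.00365797  0.01979723 -0.03746042]
```

View pics/s10c.png

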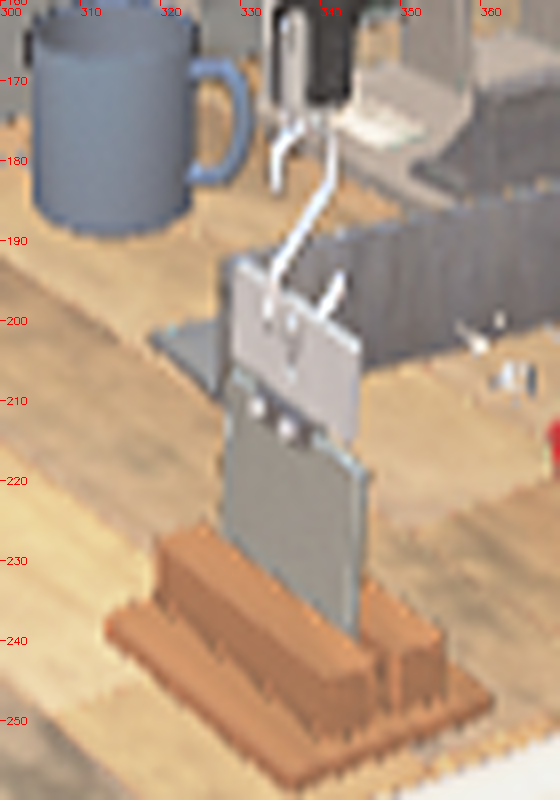

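{"api": "move_arm", "payload": {
  "increments": [
    [0, 0, 0.03, 0, 0, 0, -1],
    [0, 0, 0.05, 0, 0, 0, -1],
    [0, 0, 0.06, 0, 0, 0, -1],
    [0, 0, 0.06, 0, 0, 0, -1],
    [0, 0, 0.06, 0, 0, 0, -1],
    [0, 0, 0.06, 0, 0, 0, -1],
    [0, 0, 0.06, 0, 0, 0, -1],
    [0, 0, 0.06, 0, 0, 0, -1],
    [0, 0, 0.06, 0, 0, 0, -1],
    [0, 0, 0.06, 0, 0, 0, -1],
    [0, 0, 0.06, 0, 0, 0, -1],
    [0, 0, 0.06, 0, 0, 0, -1],
    [0, 0, 0.06, 0, 0, 0, -1],
    [0, 0, 0.06, 0, 0, 0, -1],
    [0, 0, 0.06, 0, 0, 0, -1],
    [0, 0, 0.06, 0, 0, 0, -1],
    [0, 0, 0.06, 0, 0, 0, -1],
    [0, 0, 0.06, 0, 0, 0, -1],
    [0, 0, 0.06, 0, 0, 0, -1],
    [0, 0, 0.05, 0, 0, 0, -1]
  ]
}}

```text
time_s: 15.78
tool_pos: [522.3, 44.7, 269.1]
eef_rot: [[-0.999, 0.034, 0.0], [0.034, 0.999, -0.0], [-0.0, -0.0, -1.0]]
ft_force: [-1.3, 0.0, -2.7]
gripper_width: 0.083
```

Run:
```python
from h import *
im=cams.snapshot('scene');cv2.imwrite('pics/s11.png',im);crop(im,230,110,140,150,5,'pics/s11c.png')
s=state();print(s['tool_pos'],s['ft_force'],s['moment'])
S=cams.camera_params('scene');t=s['tool_pos'];Rt=s['eef_rot'];gx=-Rt[:,0];g=t+[0,0,13.7]-gx
for n,a,b in(('tip',16,-82.5),('bowtip',-11,-41.5),('crown',0,-17.5),('bottom',0,-96.5)):print(n,proj(S,g+gx*a+np.array([0,0,b])))
```

```text
[522.42065777  44.70834819 269.41787065] [-0.52105164  0.1698332  -2.46387916] [-0.04624302 -0.01355341  0.01665413]
tip (np.float64(341.32424667329286), np.float64(179.88541343446263))
bowtip (np.float64(333.4020018843683), np.float64(167.82440236984897))
crown (np.float64(337.083104490174), np.float64(158.41028063896448))
bottom (np.float64(336.33237342051626), np.float64(185.92787775689277))
```

View pics/s11c.png

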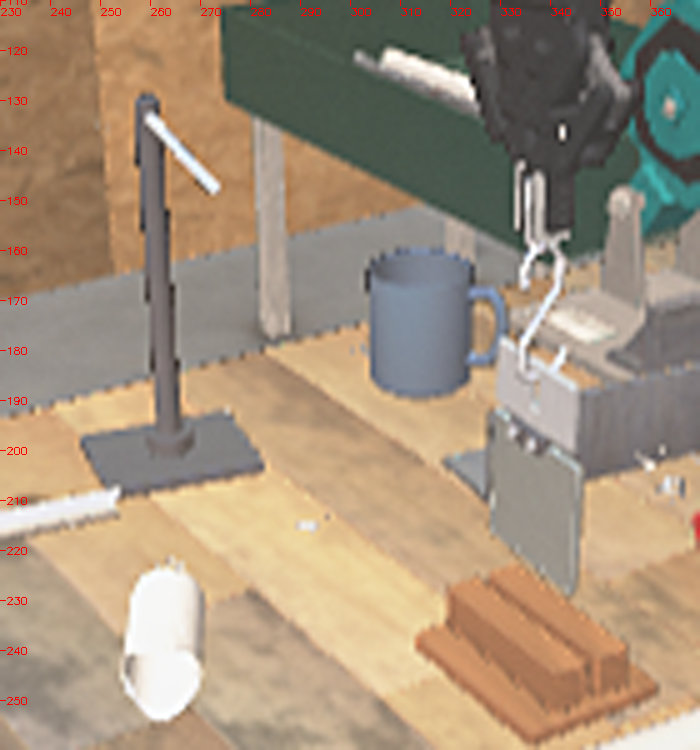

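The panel hangs free of its stand, bottom edge at about (345,228), and the hook is where predicted. Next, carry it gently to just before the bar's free end while turning to the bar's yaw (about -11.7°).

{"api": "move_arm", "payload": {
  "increments": [
    [-0.019, 0.034, 0, 0, 0, -0.02, -1],
    [-0.038, 0.068, 0, 0, 0, -0.04, -1],
    [-0.056, 0.101, 0, 0, 0, -0.061, -1],
    [-0.075, 0.135, 0, 0, 0, -0.081, -1],
    [-0.075, 0.135, 0, 0, 0, -0.081, -1],
    [-0.075, 0.135, 0, 0, 0, -0.081, -1],
    [-0.075, 0.135, 0, 0, 0, -0.081, -1],
    [-0.075, 0.135, 0, 0, 0, -0.081, -1],
    [-0.075, 0.135, 0, 0, 0, -0.081, -1],
    [-0.075, 0.135, 0, 0, 0, -0.081, -1],
    [-0.075, 0.135, 0, 0, 0, -0.081, -1],
    [-0.075, 0.135, 0, 0, 0, -0.081, -1],
    [-0.075, 0.135, 0, 0, 0, -0.081, -1],
    [-0.075, 0.135, 0, 0, 0, -0.081, -1],
    [-0.075, 0.135, 0, 0, 0, -0.081, -1],
    [-0.075, 0.135, 0, 0, 0, -0.081, -1],
    [-0.075, 0.135, 0, 0, 0, -0.081, -1],
    [-0.075, 0.135, 0, 0, 0, -0.081, -1],
    [-0.075, 0.135, 0, 0, 0, -0.081, -1],
    [-0.075, 0.135, 0, 0, 0, -0.081, -1]
  ]
}}

```text
time_s: 17.5
tool_pos: [466.4, 145.1, 268.8]
eef_rot: [[-0.99, 0.139, -0.0], [0.139, 0.99, -0.0], [-0.0, -0.0, -1.0]]
ft_force: [-0.5, -0.1, -2.8]
gripper_width: 0.082
```

{"api": "move_arm", "payload": {
  "increments": [
    [-0.075, 0.135, 0, 0, 0, -0.081, -1],
    [-0.075, 0.135, 0, 0, 0, -0.081, -1],
    [-0.075, 0.135, 0, 0, 0, -0.081, -1],
    [-0.075, 0.135, 0, 0, 0, -0.081, -1],
    [-0.075, 0.135, 0, 0, 0, -0.081, -1],
    [-0.075, 0.135, 0, 0, 0, -0.081, -1],
    [-0.075, 0.135, 0, 0, 0, -0.081, -1],
    [-0.075, 0.135, 0, 0, 0, -0.081, -1],
    [-0.075, 0.135, 0, 0, 0, -0.081, -1],
    [-0.056, 0.101, 0, 0, 0, -0.061, -1],
    [-0.038, 0.068, 0, 0, 0, -0.04, -1],
    [-0.019, 0.034, 0, 0, 0, -0.02, -1],
    [0, 0, 0, 0, 0, 0, -1],
    [0, 0, 0, 0, 0, 0, -1]
  ]
}}

```text
time_s: 18.67
tool_pos: [435.3, 201.3, 268.8]
eef_rot: [[-0.981, 0.196, 0.0], [0.196, 0.981, -0.0], [-0.0, -0.0, -1.0]]
ft_force: [0.2, -0.0, -3.5]
gripper_width: 0.089
```

```bash
python3 wsnap.py w12
python3 - <<'E'
from h import *
im=cams.snapshot('scene');cv2.imwrite('pics/s12.png',im);crop(im,235,110,100,100,7,'pics/s12c.png')
im=cams.snapshot('top');cv2.imwrite('pics/t12.png',im);crop(im,190,190,100,80,7,'pics/t12c.png')
E
```

```text
18.6667 [435.31 201.28 268.83] [ 0.18 -0.02 -3.47] 0.08877908032176383 yaw -11.33
```

View pics/w12.png

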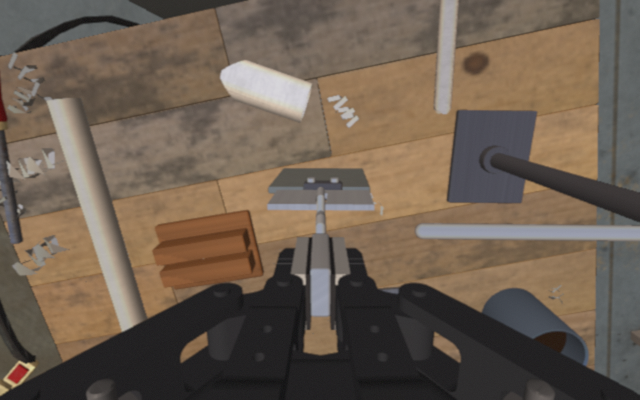

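View pics/s12c.png

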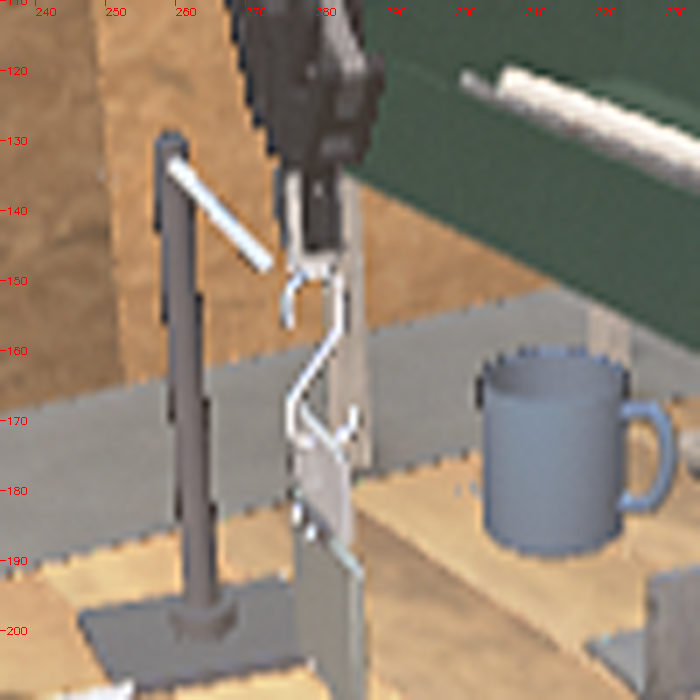

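View pics/t12c.png

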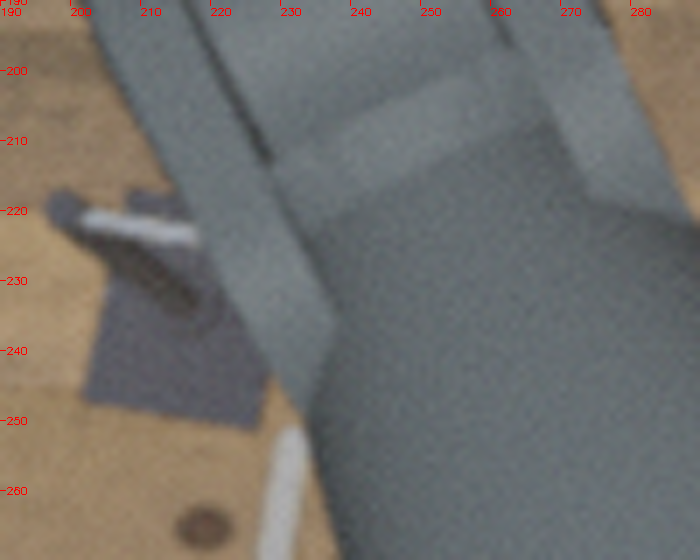

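Run:
```python
from h import *
import pickle
np.set_printoptions(precision=2,suppress=True)
p,s=pickle.load(open('w12.pkl','rb'))
im=cv2.imread('pics/w12.png');crop(im,400,205,80,50,9,'pics/w12c.png')
g=cv2.cvtColor(im,cv2.COLOR_BGR2GRAY).astype(int)
for c in(430,480,530,580,625):print(c,g[220:246,c])
```

```text
430 [118 117 116 119 134 149 155 155 155 154 154 157 158 159 159 159 154 142
 122 109 107 107 110 113 115 115]
480 [115 117 116 111 124 144 153 155 155 154 153 156 157 158 159 158 156 150
 133 112 108 109 110 110 106 103]
530 [113 114 114 115 124 136 149 155 154 155 154 155 157 158 159 158 159 155
 144 123 100  91  94  97  97  94]
580 [101  96  95  96  99 121 143 152 155 155 154 154 155 157 158 159 159 156
 150 133 108  99  99 103 104 104]
625 [101 101 101 101 102 117 136 150 154 155 154 155 155 158 158 158 159 159
 155 143 121 102  97  98  98  99]
```

View pics/w12c.png

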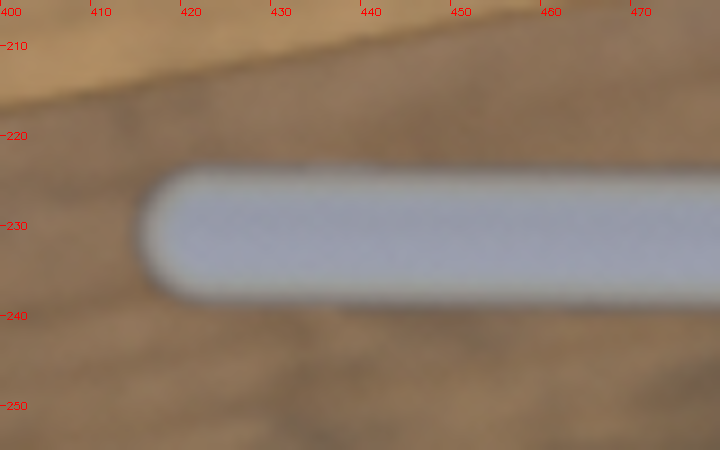

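Run:
```python
from h import *
import pickle
np.set_printoptions(precision=2,suppress=True)
p,s=pickle.load(open('w12.pkl','rb'))
a=atz(p,415.8,231,250);b=atz(p,480,231.3,250);c=atz(p,625,232.7,250)
print(a,b,c,[np.degrees(np.arctan2(-(q-a)[0],(q-a)[1])) for q in(b,c)])
t=s['tool_pos'];print(t,s['eef_rot'][:,1], proj(p,t))
# hook x check: lug top rows
gx=-s['eef_rot'][:,0];g=t+[0,0,13.7]-gx
for n,aa,bb in(('lugtop-',-10,18),('lugtop+',10,18),('bowtip',-11,-41.5),('back',-12,-82.5),('tip',16,-82.5)):print(n,proj(p,g+gx*aa+np.array([0,0,bb])))
crop(cv2.imread('pics/w12.png'),250,160,140,190,4,'pics/w12d.png')
```

```text
[439.07 249.75 250.  ] [445.54 281.08 250.  ] [460.55 351.92 250.  ] [np.float64(-11.659079250269773), np.float64(-11.869807516247434)]
[435.31 201.28 268.83] [ 0.2   0.98 -0.  ] (np.float64(318.74487512145106), np.float64(258.3770571952558))
lugtop- (np.float64(318.39578080607475), np.float64(269.1805578838374))
lugtop+ (np.float64(318.4980604656115), np.float64(318.6285764332852))
bowtip (np.float64(318.8855707170235), np.float64(213.65076744008124))
back (np.float64(319.07264692107395), np.float64(191.88983223154946))
tip (np.float64(319.13075060738134), np.float64(233.3232210231639))
```

View pics/w12d.png

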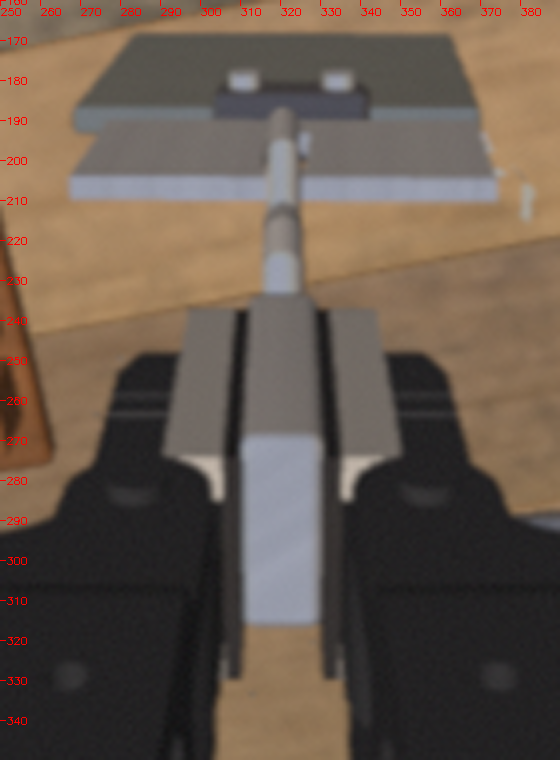

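The bar's end is at (439.1,249.8) with yaw -11.8°; its end shows at (415.8,231). The hook is 5 mm too far in x, so I'll correct that and approach along the bar.

{"api": "move_arm", "payload": {
  "increments": [
    [-0.04, 0, 0, 0, 0, -0.06, -1],
    [-0.05, 0.03, 0, 0, 0, -0.06, -1],
    [-0.016, 0.07, 0, 0, 0, 0, -1],
    [0.02, 0.1, 0, 0, 0, 0, -1],
    [0.026, 0.125, 0, 0, 0, 0, -1],
    [0.026, 0.125, 0, 0, 0, 0, -1],
    [0.026, 0.125, 0, 0, 0, 0, -1],
    [0.026, 0.125, 0, 0, 0, 0, -1],
    [0.026, 0.125, 0, 0, 0, 0, -1],
    [0.012, 0.06, 0, 0, 0, 0, -1],
    [0, 0, 0, 0, 0, 0, -1],
    [0, 0, 0, 0, 0, 0, -1]
  ]
}}

```text
time_s: 19.82
tool_pos: [437.5, 236.8, 268.7]
eef_rot: [[-0.979, 0.205, -0.0], [0.205, 0.979, -0.0], [0.0, -0.0, -1.0]]
ft_force: [-0.1, -0.9, -2.0]
gripper_width: 0.084
```

```bash
python3 wsnap.py w13
python3 - <<'E'
from h import *
im=cams.snapshot('scene');cv2.imwrite('pics/s13.png',im);crop(im,245,120,60,60,12,'pics/s13c.png')
import pickle
p,s=pickle.load(open('w13.pkl','rb'));S=cams.camera_params('scene')
t=s['tool_pos'];gx=-s['eef_rot'][:,0];g=t+[0,0,13.7]-gx
print('bowcentre',g-[0,0,32.5]);b=g-[0,0,32.5]
print('bar x at that y',439.1-(249.75-b[1])*.209)
for n,a,z in(('bowtip',-11,-9),('crown',0,12.2),('right',11.7,0)):print(n,proj(S,b+gx*a+np.array([0,0,z])))
print('barend',proj(S,[439.1,249.8,250]))
E
```

```text
19.8167 [437.46 236.8  268.73] [-0.12 -0.88 -2.02] 0.08412015407902179 yaw -11.8
bowcentre [436.48182811 237.00023355 249.93413326]
bar x at that y 436.43529881271144
bowtip (np.float64(269.33557032872756), np.float64(152.76511398301523))
crown (np.float64(272.67224249528294), np.float64(145.243629410363))
right (np.float64(276.8143414579602), np.float64(148.79087369193294))
barend (np.float64(271.56073955646383), np.float64(147.85653197385173))
```

View pics/s13c.png

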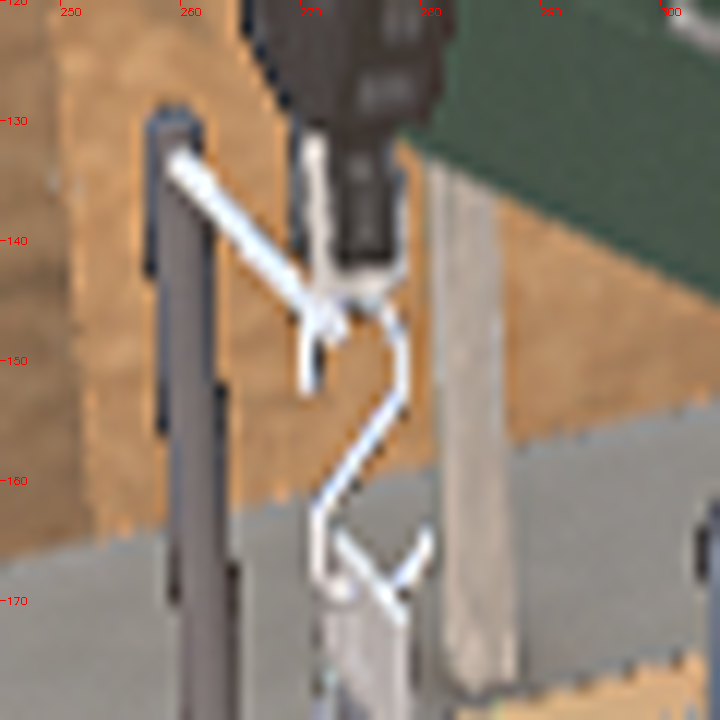

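View pics/w13.png

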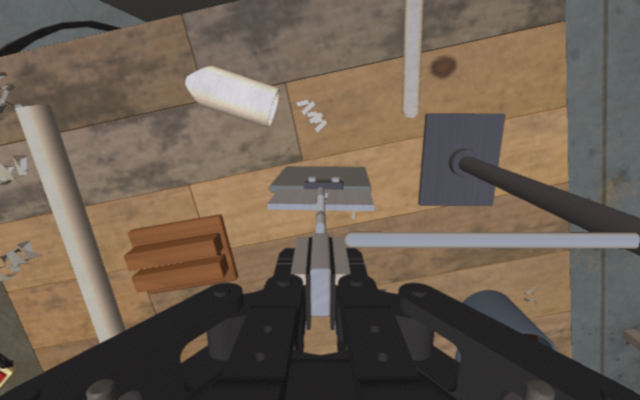

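{"api": "move_arm", "payload": {
  "increments": [
    [0.015, 0.07, 0, 0, 0, 0, -1],
    [0.02, 0.1, 0, 0, 0, 0, -1],
    [0.02, 0.1, 0, 0, 0, 0, -1],
    [0.02, 0.1, 0, 0, 0, 0, -1],
    [0.02, 0.1, 0, 0, 0, 0, -1],
    [0.02, 0.1, 0, 0, 0, 0, -1],
    [0.01, 0.05, 0, 0, 0, 0, -1],
    [0, 0, 0, 0, 0, 0, -1]
  ]
}}

```text
time_s: 20.58
tool_pos: [442.5, 262.0, 268.7]
eef_rot: [[-0.979, 0.204, -0.0], [0.204, 0.979, -0.0], [0.0, -0.0, -1.0]]
ft_force: [-0.8, 0.2, -2.2]
gripper_width: 0.085
```

```bash
python3 wsnap.py w14
python3 - <<'E'
from h import *
im=cams.snapshot('scene');cv2.imwrite('pics/s14.png',im);crop(im,245,120,60,60,12,'pics/s14c.png')
E
```

```text
20.5833 [442.53 262.   268.68] [-0.83  0.23 -2.19] 0.08478321170688224 yaw -11.79
```

View pics/s14c.png

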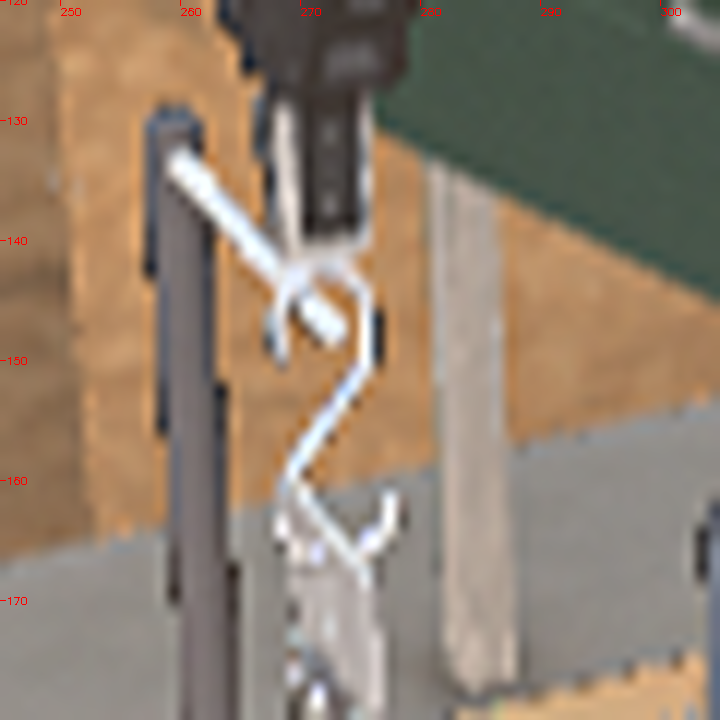

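The bar end at (272,147) is now in front of the hook, so the bar runs through the bow with no contact force. Sliding further in.

{"api": "move_arm", "payload": {
  "increments": [
    [0.01, 0.05, 0, 0, 0, 0, -1],
    [0.0205, 0.1, 0, 0, 0, 0, -1],
    [0.025, 0.12, 0, 0, 0, 0, -1],
    [0.025, 0.12, 0, 0, 0, 0, -1],
    [0.025, 0.12, 0, 0, 0, 0, -1],
    [0.025, 0.12, 0, 0, 0, 0, -1],
    [0.025, 0.12, 0, 0, 0, 0, -1],
    [0.025, 0.12, 0, 0, 0, 0, -1],
    [0.025, 0.12, 0, 0, 0, 0, -1],
    [0.02, 0.1, 0, 0, 0, 0, -1],
    [0.01, 0.05, 0, 0, 0, 0, -1],
    [0, 0, 0, 0, 0, 0, -1],
    [0, 0, 0, 0, 0, 0, -1]
  ]
}}

```text
time_s: 21.77
tool_pos: [451.9, 307.1, 268.8]
eef_rot: [[-0.979, 0.205, -0.0], [0.205, 0.979, -0.0], [0.0, -0.0, -1.0]]
ft_force: [-0.1, -0.1, -3.0]
gripper_width: 0.084
```

{"api": "move_arm", "payload": {
  "increments": [
    [0, 0, -0.025, 0, 0, 0, -1],
    [0, 0, -0.025, 0, 0, 0, -1],
    [0, 0, -0.025, 0, 0, 0, -1],
    [0, 0, -0.02, 0, 0, 0, -1],
    [0, 0, 0, 0, 0, 0, -1],
    [0, 0, 0, 0, 0, 0, -1]
  ]
}}

```text
time_s: 22.27
tool_pos: [451.9, 307.1, 265.0]
eef_rot: [[-0.979, 0.205, -0.0], [0.205, 0.979, -0.0], [0.0, -0.0, -1.0]]
ft_force: [-0.0, 0.2, -2.5]
gripper_width: 0.08
```

```bash
python3 wsnap.py w15
python3 - <<'E'
from h import *
im=cams.snapshot('scene');cv2.imwrite('pics/s15.png',im);crop(im,235,110,70,95,8,'pics/s15c.png')
s=state();print(s['ft_force'],s['moment'],s['tool_pos'])
E
```

```text
22.2667 [451.88 307.05 264.97] [-0.04  0.19 -2.53] 0.07987668407117016 yaw -11.82
[-0.37723429 -0.04800371 -2.4754635 ] [-0.02771844  0.00540921  0.0410342 ] [451.92432458 307.1242377  265.07491401]
```

View pics/s15c.png

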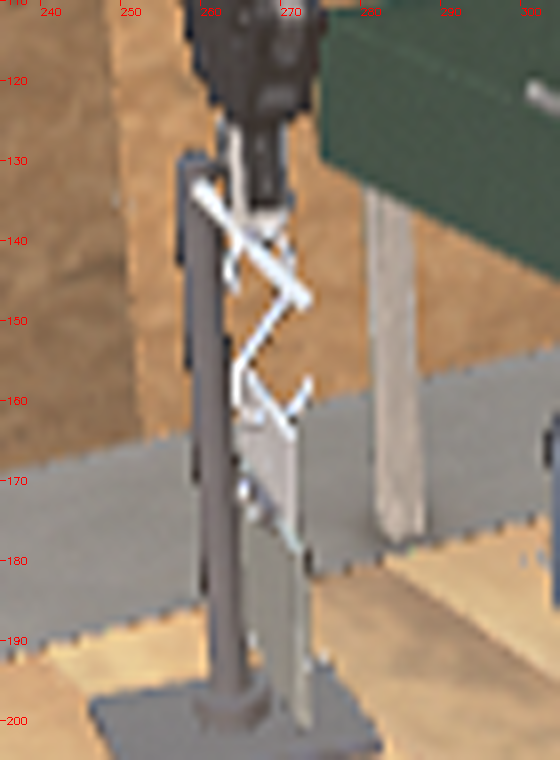

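View pics/w15.png

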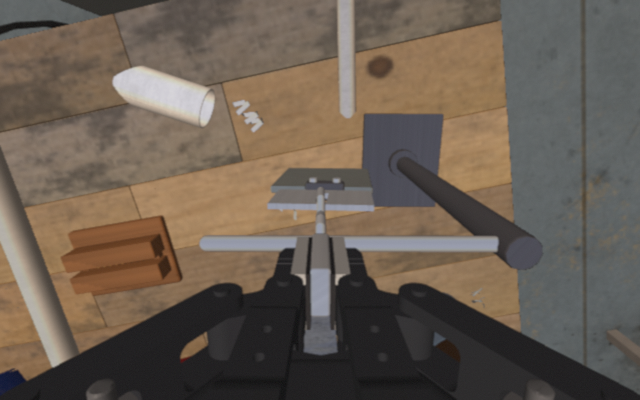

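{"api": "move_arm", "payload": {
  "increments": [
    [0, 0, -0.02, 0, 0, 0, -1],
    [0, 0, -0.02, 0, 0, 0, -1],
    [0, 0, 0, 0, 0, 0, -1]
  ]
}}

```text
time_s: 22.62
tool_pos: [451.9, 307.1, 263.2]
eef_rot: [[-0.979, 0.205, -0.0], [0.205, 0.979, -0.0], [0.0, -0.0, -1.0]]
ft_force: [-0.8, -0.6, -1.8]
gripper_width: 0.084
```

{"api": "move_arm", "payload": {
  "increments": [
    [0, 0, -0.02, 0, 0, 0, -1],
    [0, 0, 0, 0, 0, 0, -1]
  ]
}}

```text
time_s: 22.78
tool_pos: [452.0, 307.2, 262.7]
eef_rot: [[-0.979, 0.205, 0.0], [0.205, 0.979, 0.0], [-0.0, 0.0, -1.0]]
ft_force: [-0.2, -0.6, 0.0]
gripper_width: 0.086
```

Load transferred to the bar (wrist z from -2.5 to 0 N). Releasing gradually.

{"api": "move_arm", "payload": {
  "increments": [
    [0, 0, -0.005, 0, 0, 0, -1],
    [0, 0, 0, 0, 0, 0, -1],
    [0, 0, 0, 0, 0, 0, -0.8],
    [0, 0, 0, 0, 0, 0, -0.75],
    [0, 0, 0, 0, 0, 0, -0.65],
    [0, 0, 0, 0, 0, 0, -0.5],
    [0, 0, 0, 0, 0, 0, -0.4],
    [0, 0, 0, 0, 0, 0, -0.4],
    [0, 0, 0, 0, 0, 0, -0.4]
  ],
  "squeeze": 30
}}

```text
time_s: 23.53
tool_pos: [451.9, 307.1, 262.4]
eef_rot: [[-0.979, 0.205, -0.0], [0.205, 0.979, -0.0], [-0.0, -0.0, -1.0]]
ft_force: [-0.5, 0.5, 0.2]
gripper_width: 0.299
```

```bash
python3 wsnap.py w16
python3 - <<'E'
from h import *
im=cams.snapshot('scene');cv2.imwrite('pics/s16.png',im);crop(im,235,110,70,95,8,'pics/s16c.png')
crop(cv2.imread('pics/w16.png'),220,160,200,190,4,'pics/w16c.png')
E
```

```text
23.5333 [451.91 307.15 262.43] [-0.49  0.46  0.18] 0.2988626472977721 yaw -11.81
```

View pics/s16c.png

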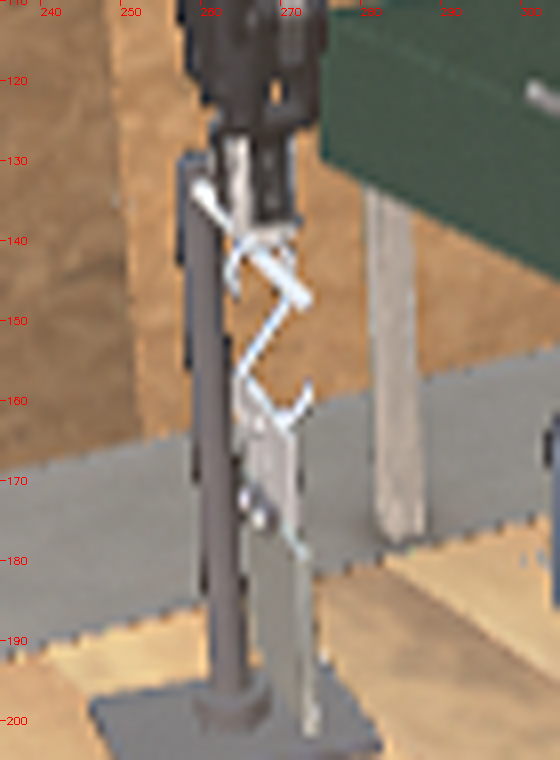

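View pics/w16c.png

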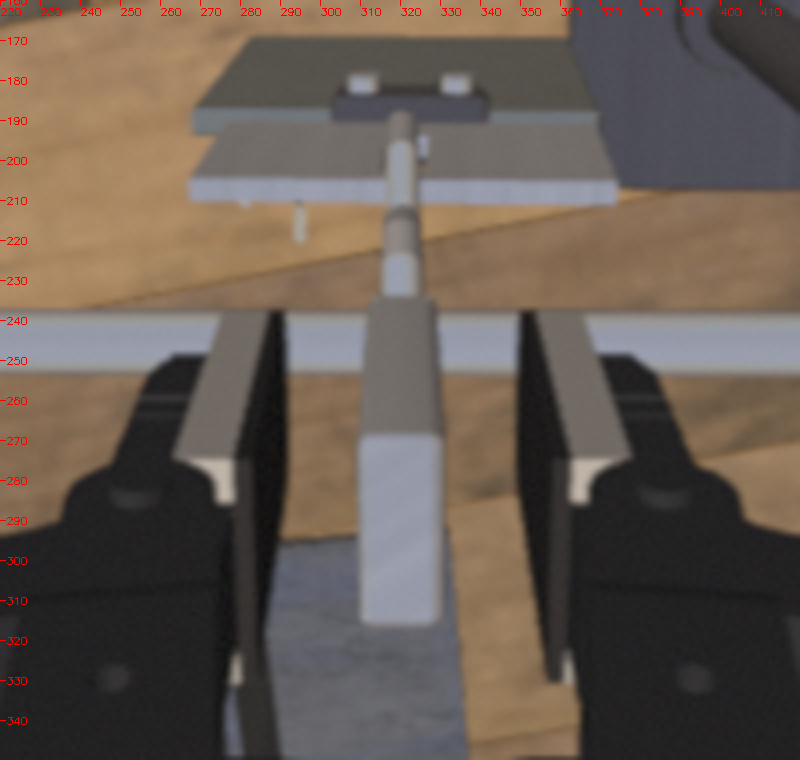

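Released: the lug stands free between the open pads and the hook hangs on the bar. Retreating straight up.

{"api": "move_arm", "payload": {
  "increments": [
    [0, 0, 0.1, 0, 0, 0, -0.4],
    [0, 0, 0.2, 0, 0, 0, -0.4],
    [0, 0, 0.4, 0, 0, 0, -0.4],
    [0, 0, 0.5, 0, 0, 0, -0.4],
    [0, 0, 0.5, 0, 0, 0, -0.4],
    [0, 0, 0.5, 0, 0, 0, -0.4],
    [0, 0, 0.5, 0, 0, 0, -0.4],
    [0, 0, 0.2, 0, 0, 0, -0.4],
    [0, 0, 0, 0, 0, 0, -0.4],
    [0, 0, 0, 0, 0, 0, -0.4],
    [0, 0, 0, 0, 0, 0, -0.4],
    [0, 0, 0, 0, 0, 0, -0.4]
  ]
}}

```text
time_s: 24.63
tool_pos: [451.7, 307.0, 377.7]
eef_rot: [[-0.979, 0.205, -0.001], [0.205, 0.979, -0.001], [0.001, -0.001, -1.0]]
ft_force: [-0.3, 0.2, -0.4]
gripper_width: 0.3
```

```bash
python3 wsnap.py w17
python3 - <<'E'
from h import *
im=cams.snapshot('scene');crop(im,235,110,70,95,8,'pics/s17c.png')
E
```

```text
24.6333 [451.7  306.97 377.71] [-0.29  0.19 -0.4 ] 0.2999353458892195 yaw -11.82
```

{"api": "move_arm", "payload": {
  "increments": [
    [0, 0, 0, 0, 0, 0, -0.4],
    [0, 0, 0, 0, 0, 0, -0.4],
    [0, 0, 0, 0, 0, 0, -0.4],
    [0, 0, 0, 0, 0, 0, -0.4],
    [0, 0, 0, 0, 0, 0, -0.4],
    [0, 0, 0, 0, 0, 0, -0.4],
    [0, 0, 0, 0, 0, 0, -0.4],
    [0, 0, 0, 0, 0, 0, -0.4],
    [0, 0, 0, 0, 0, 0, -0.4],
    [0, 0, 0, 0, 0, 0, -0.4],
    [0, 0, 0, 0, 0, 0, -0.4],
    [0, 0, 0, 0, 0, 0, -0.4],
    [0, 0, 0, 0, 0, 0, -0.4],
    [0, 0, 0, 0, 0, 0, -0.4],
    [0, 0, 0, 0, 0, 0, -0.4],
    [0, 0, 0, 0, 0, 0, -0.4]
  ]
}}

```text
time_s: 26.07
tool_pos: [451.9, 307.1, 378.4]
eef_rot: [[-0.979, 0.205, -0.0], [0.205, 0.979, -0.0], [-0.0, -0.0, -1.0]]
ft_force: [-0.4, 0.7, -0.2]
gripper_width: 0.301
```

```bash
python3 wsnap.py w18
python3 - <<'E'
from h import *
im=cams.snapshot('scene');crop(im,235,110,70,95,8,'pics/s18c.png')
a=cv2.imread('pics/w17.png');b=cv2.imread('pics/w18.png')
d=cv2.absdiff(a,b)[:230];print('max diff wrist',d.max(),(d.max(2)>20).sum())
d=cv2.absdiff(cv2.imread('pics/s17c.png'),cv2.imread('pics/s18c.png'));print(d.max(),(d.max(2)>40).sum())
E
```

```text
26.0667 [451.92 307.12 378.43] [-0.36  0.7  -0.24] 0.3011919161393554 yaw -11.81
max diff wrist 46 616
5 0
```

View pics/s18c.png

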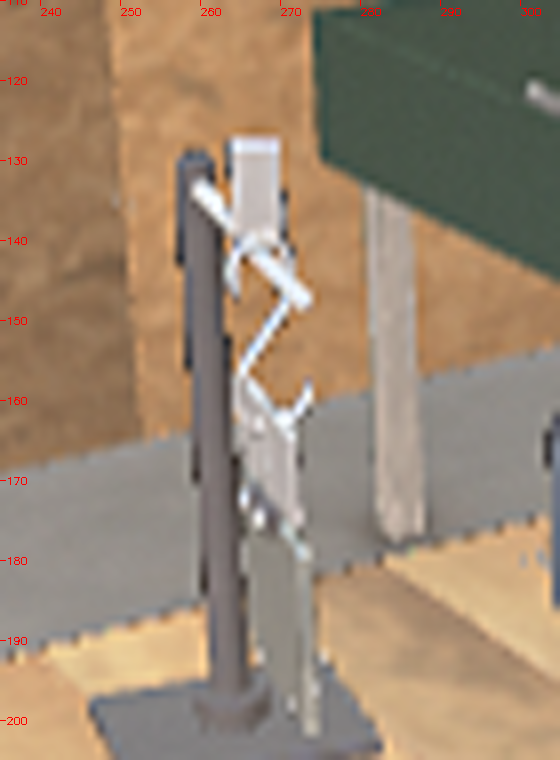

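View pics/w18.png

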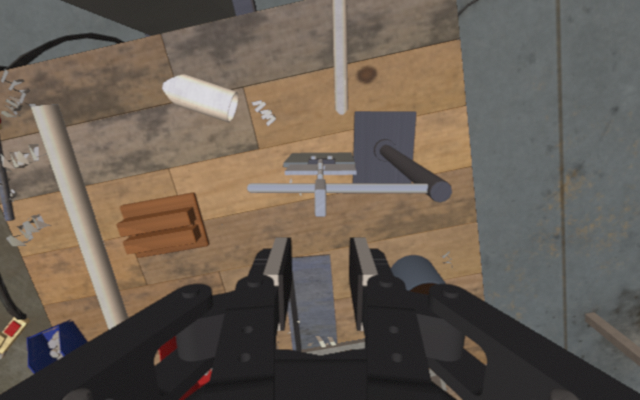

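The panel hangs still on the hook over the bar: the scene picture is unchanged over 1.4 s (maximum difference 5). The gripper is about 80 mm above the lug and touches nothing, so I'm handing in.

```bash
python3 -c "
from bench import finish_job;print(finish_job())"
```

```text
the job is handed in; nothing more can be done
None
```

The panel now hangs at rest on the S-hook over the drying rail's bar, clear of the table. I handed the job in at about 26 s of the 64 s allowed; no verdict was reported.

**What I did:** I gripped the hook by its lug and measured the tab's hole with the wrist camera. I then fed the hook's lower end through the hole without feeling any contact and lifted the panel straight out of its stand. At the rail I slid the upper bow on from the bar's free end to about 57 mm in, and lowered until the wrist load went from about 2.5 N to 0. Then I opened the fingers and backed straight up.

**Last checks:**
- **At rest:** two scene pictures 1.4 s apart were the same, apart from image noise. The wrist pictures differed slightly because the arm was still settling by about 0.7 mm.
- **Robot clear:** the fingers ended about 80 mm above the lug, and the wrist force was close to zero.
- **Forces:** with the panel on the hook, the largest wrist reading was about 3.5 N. I read forces only at the end of each move, so short peaks in between were not seen. The highest reading in the whole job was 7.8 N, when the jaws closed on the lug with the hook still in its stand.
- **Disagreements:** the cameras differed from each other by up to about 4 mm. The wrist camera was also about 1.2 mm off sideways and put the tab 1.6 mm low. I corrected for the sideways error and used the given heights.

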